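Stir the drying beads, then hold the drying box open at the mark

ROBOT

A 6-joint arm with a two-finger parallel gripper is mounted at the origin on the work surface. World frame = base frame: x ahead of the robot, y to its left, z up, the work surface at z = 0. Lengths are in mm, angles in degrees, forces in N, time in s.
With the tool pointing down it reaches from about 300 to 850 mm from the base axis. Payload 4.2 kg.
Tool frame: the origin (TCP) lies on the centre line of the jaws, within the pads' length; the fingertips stand 14 mm ahead of it and the grasp point (between the pads) lies 5 mm behind it; x points along the fingers, y is the direction in which the jaws open and shut, and the axes are right-handed (so a half turn about x gives the same grasp; the last joint's range is limited). The gripper opens to 91 mm and grips with 3 to 60 N. Pads are 32 mm wide; open, the fingers measure 118 mm over their backs; the gripper's body (76 mm by 178 mm) begins 60 mm behind the grasp point.
Start: joints at [-66.979, 18.312, 89.639, -0, 72.044, -1.146], TCP at [235.411, -524.617, 227.976] pointing down, gripper open.
Joint ranges: [-177.97, 177.97], [-48.28, 115.42], [12.27, 149.76], [-77.06, 257.06], [2.81, 150.46], [-146.56, 146.56]. Speed limits (degrees/s): [147.25, 147.25, 180, 180, 180, 180].

INTERFACE

Orientations are given as [roll, pitch, yaw] about the fixed x, y, z axes, in that order (R = Rz(yaw) Ry(pitch) Rx(roll)).
In Python, from workcell import readout, optics, env gives the robot as it stands.
- The arm moves only by the shell command python3 -m creep 'ROWS' [OPENING] [FORCE]. ROWS is JSON, a list of rows, each an object with "translation": the shift along the world's x, y, z in cm, a list of three; "delta_rot": the turn, a rotation vector about the world's x, y, z in rad, a list of three. In form: [{"translation": [dx, dy, dz], "delta_rot": [rx, ry, rz]}, ...]. A call has 1 to 5 rows; each row shifts and turns the commanded pose from where the row before left it; what a row does not reach is not made up. A row lasts 1/12 s, in which the tool goes at most 41.7 mm and 7.16 degrees, less where a joint would pass 70% of its speed; a pose out of reach is approached as far as the arm can. A call with a gripper value outside its range is refused whole. OPENING is the gripper's target within -1 to 1 (fully open at 1, half-way at 0, shut at -1), set as the call begins (- or left out, the last holds). The fingers move at their own pace and stop on an object; FORCE is the grip in N (left out, the last holds). Time passes only in rows, so rows that do not move let the fingers close. It gives the time, the measured TCP pose, the force and the opening at its end, in the units of the state.
- readout.state(): the state, without advancing time (a new reading comes with each control period).
- optics.grab_frame(name): name is "scene" or "top" or "wrist"; returns (picture, depth): 420x560x3 uint8, red, green, blue; 420x560 float32, mm along the optical axis (not along the pixel's ray), 0 where there is no reading.
- optics.camera_params(name): a dict with "mtx" (3x3 intrinsics, pixels), "R" (3x3) and "t" (3): a world point X has camera coordinates R X + t. Camera axes: x right, y down, z forward; pixel columns grow to the right and rows downward; lengths in mm; the calibration is good to about 2 mm. A picture is of the moment at which its call begins: read the wrist's pose just before it. camera_params takes no time and is no camera call; for the wrist camera it gives the pose at the moment of the call.
- env.job_done(): hands the job in, once; it reports no verdict.
The state is a dict: "time_s": time; "qpos": joint angles; "qvel": joint speeds; "effort": joint torques, N m; "ee_pos": TCP position; "ee_rot": TCP orientation; "force": force on the tool from outside, world axes, zero at the start; "torque": the same for the moment, N m; "gripper_width": finger opening in mm.
Only numpy, scipy, OpenCV 4.12 (cv2) and the standard library are available. Lean on these libraries where they do the work, as an engineer would, in place of code of your own. Each camera call takes 0.05 s, during which the arm holds its last target.

TASK

Get the bead pot ready for the drying box: take the stirring rod, stir the beads in the steel pot with it in a few wide turns round the pot until most of them have clearly changed place, and leave the rod standing in the pot with the beads. Then lift the flap of the drying box by its bar until it is in line with the marker arm at its side, and finish while still holding it there, without letting go, so that a colleague can load the pot. Leave the marker arm and the other things on the bench as they are.

Things in the scene. Friction and masses are not known exactly. Their poses are not given: they have to be found in the camera images.
- rod_grip (a point): stirring rod, loose, upright in its holder at the start: a steel rod of 12 mm diameter, 110 mm long, with a black round handle of 16 mm diameter and 60 mm length on top (170 mm in all). This point is the centre of the handle, on the rod's axis, 30 mm below the top and 140 mm above the rod's foot. Mass about 100 g, most of it in the steel part
- rod_tip (a point): the foot of the stirring rod (flat lower end, on its axis); the rod's z axis runs from the foot to the handle
- holder: white rod holder, a fixed block 75 x 75 mm, 55 mm high, with one round upright hole (15 mm wide, 45 mm deep) in its middle, where the rod stands at the start; origin: centre of its underside
- pot: fixed round steel pot with vertical wall, upright, on a grey base plate 130 x 130 x 20 mm; outer diameter 100 mm, wall 4 mm, inner diameter 92 mm; rim 110 mm above the bench, open on top; origin: centre of the underside of the base, z up. Five drying beads lie in it
- pot_in (a point): centre of the pot's inner floor: 25 mm above the bench, 85 mm below the rim
- bead0_center (a point): centre of white ceramic drying bead 1 of 5, a loose ball of 22 mm diameter, 13 g, lying on the pot's floor (at the start the five lie in a ring about 30 mm from the pot's axis, the middle free; a rod circling less than 20 mm from the axis passes inside them and hardly moves them, one circling 22 to 30 mm from the axis pushes them round)
- bead1_center (a point): centre of white ceramic drying bead 2 of 5, a loose ball of 22 mm diameter, 13 g, lying on the pot's floor
- bead2_center (a point): centre of white ceramic drying bead 3 of 5, a loose ball of 22 mm diameter, 13 g, lying on the pot's floor
- bead3_center (a point): centre of white ceramic drying bead 4 of 5, a loose ball of 22 mm diameter, 13 g, lying on the pot's floor
- bead4_center (a point): centre of white ceramic drying bead 5 of 5, a loose ball of 22 mm diameter, 13 g, lying on the pot's floor
- drybox: fixed white drying box, 240 mm deep (its x) by 270 mm wide (its y), 116 mm high, closed by the flap on top; origin: centre of its underside; its front faces its own -x, z up
- flap (a joint): angle of the box's aluminium flap in rad: 0 = shut (level), grows as its front edge is lifted, up to 1.4. It hinges along the box's far top edge (+x side), falls shut by its own weight (about 0.5 kg, 2 to 4 N to lift at the bar), and does not stay up alone
- flap_handle (a point): middle of the flap's grip bar: a round steel bar of 14 mm diameter, 130 mm long, along the box's y, in the flap's plane, carried by two 12 mm wide side arms (118 mm free between them) 45 mm ahead of the flap's front edge, 285 mm from the hinge line; 120 mm above the bench when shut. The space above, below, before and behind the bar is free
- flap_hinge (a point): middle of the flap's hinge line, 120 mm above the bench; the hinge axis runs along the box's y
- mark (a joint): angle of the dark steel marker arm in rad, measured like the flap's (same hinge line, 0 = level, grows upward): the angle to which the flap is to be lifted, between 0.4 and 0.75. It is a flat arm, 190 mm long, 14 mm wide, beside the box at its own +y side, in front of a thin steel quarter-circle with ticks; it stays where it is set and is not touched by the flap. Flap and marker are in line when both have the same slope
- mark_tip (a point): free end of the marker arm, 190 mm from the hinge line
- bottle: bystander, loose: amber bottle, 70 mm across, 150 mm tall; origin: centre of its underside
- dish: bystander, loose: flat clear round dish, 94 mm across, 20 mm high; origin: centre of its underside
- tuberack: bystander, loose: white tube rack, 60 x 140 mm, 74 mm high; origin: centre of its underside
- jar: bystander, loose: squat white jar, 60 mm across, 70 mm high; origin: centre of its underside
- tipbox: bystander, loose: white closed box, 90 x 120 x 60 mm; origin: centre of its underside
Mind the look-alikes: they are no part of the job. There is more than one size of the part that bears rod_grip; the job needs the smaller. There is more than one size of the pot; the one meant has the size given above.

How it is judged:
By the outcome, as a careful person would: the job done as asked, in the order asked, and still so for the second after the job is handed in, while the arm keeps its last pose, push and grip.
It also fails if it takes over 67 s, if anything falls off the work surface, if the arm or the gripper's body presses on something with over 40 N, if the wrist force passes 120 N, or if a joint passes its speed limit or range.

## Working session

There is one attempt and no reset: what is moved stays moved. The work goes in short steps, Python scripts to look and compute and a shell command to move; the robot and the scene stay as the last step left them, time stands still between calls to the robot, and variables do not carry over. Pictures are saved under pics/ and viewed, and the job is handed in when it is done.

```bash
mkdir -p pics; ls
python3 - <<'E'
from workcell import readout, optics
import cv2, numpy as np
print(readout.state())
for n in ["scene","top","wrist"]:
    p=optics.camera_params(n); f,d=optics.grab_frame(n)
    np.savez(f'pics/{n}0.npz',f=f,d=d,**p)
    cv2.imwrite(f'pics/{n}0.png',f[:,:,::-1]); print(n,p)
E
```

```text
pics
{'time_s': 0.0, 'qpos': array([-6.69783495e+01,  1.83519424e+01,  8.97078305e+01, -5.17720095e-04,
        7.20437318e+01, -1.14659883e+00]), 'qvel': array([-0.05570615, -0.0224241 , -0.02082102,  0.07607766, -0.08662583,
        0.01246409]), 'effort': array([-2.23408456e-04, -4.12470281e+01, -2.31973922e+01,  7.26439850e-02,
        4.56112053e-02, -1.24015646e-04]), 'ee_pos': array([ 235.21442524, -524.15004458,  227.10759224]), 'ee_rot': array([-90.87413232,  89.89649407, 113.29427709]), 'force': array([ 0.2518617 , -0.2450382 , -0.37807791]), 'torque': array([-0.0408559 , -0.00209766,  0.01126968]), 'gripper_width': 91.01755429980486}
scene {'mtx': array([[418.433955  ,   0.        , 275.14692729],
       [  0.        , 418.433955  , 203.96922554],
       [  0.        ,   0.        ,   1.        ]]), 'R': array([[-0.06884976,  0.99760193, -0.00707795],
       [ 0.81484631,  0.05214072, -0.57732732],
       [-0.5755738 , -0.04551628, -0.81648213]]), 't': array([  58.98009617, -352.76430428, 1480.46398985])}
top {'mtx': array([[433.73575623,   0.        , 280.04659478],
       [  0.        , 433.73575623, 205.654003  ],
       [  0.        ,   0.        ,   1.        ]]), 'R': array([[ 0.01192681, -0.99990156,  0.00738997],
       [-0.99446884, -0.01263264, -0.10426954],
       [ 0.10435263, -0.00610549, -0.99452162]]), 't': array([ -60.96007978,  524.54388327, 1287.66015512])}
wrist {'mtx': array([[329.07700918,   0.        , 278.60180004],
       [  0.        , 329.07700918, 212.17729207],
       [  0.        ,   0.        ,   1.        ]]), 'R': array([[ 0.40871953, -0.91265705, -0.00233594],
       [-0.88587564, -0.39733882,  0.23947069],
       [-0.21948277, -0.095807  , -0.97090078]]), 't': array([-572.84112911,  -26.36256616,  389.92160056])}
```

View pics/scene0.png

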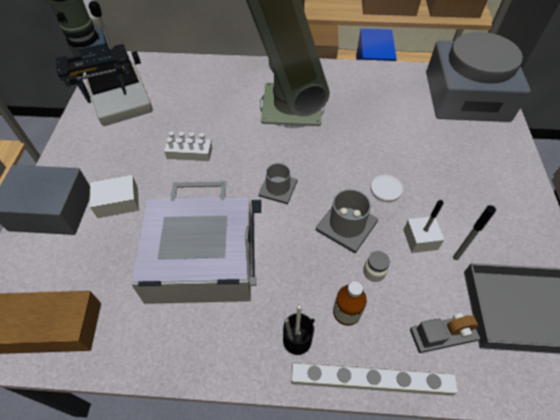

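View pics/top0.png

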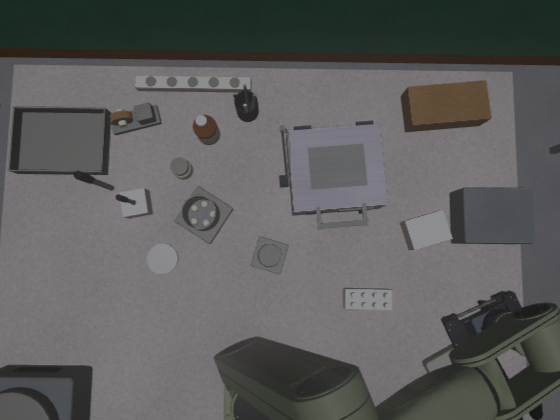

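View pics/wrist0.png

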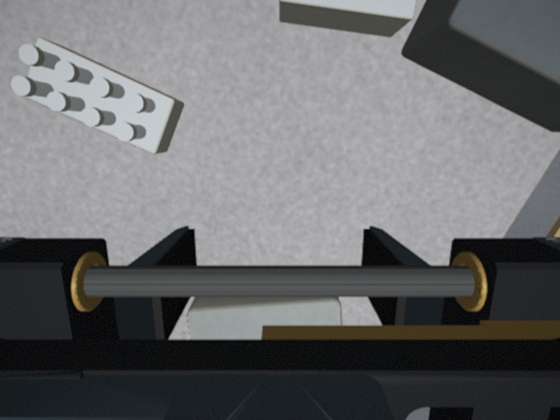

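```bash
cat > h.py <<'E'
import numpy as np, cv2
def load(p):
    z=np.load(p); return {k:z[k] for k in z.files}
def ray(c,u,v):
    d=np.linalg.inv(c['mtx'])@np.array([u,v,1.0]); d=c['R'].T@d; o=-c['R'].T@c['t']; return o,d
def onz(c,u,v,z):
    o,d=ray(c,u,v); return o+d*(z-o[2])/d[2]
def cloud(c):
    h,w=c['d'].shape; v,u=np.mgrid[:h,:w]; q=np.stack([u,v,np.ones_like(u)],-1)@np.linalg.inv(c['mtx']).T*c['d'][...,None]
    return (q-c['t'])@c['R']
def proj(c,X):
    q=c['mtx']@(c['R']@np.asarray(X,float)+c['t']); return q[:2]/q[2]
def tri(c1,p1,c2,p2):
    o1,d1=ray(c1,*p1);o2,d2=ray(c2,*p2);d1/=np.linalg.norm(d1);d2/=np.linalg.norm(d2)
    A=np.stack([d1,-d2],1);s=np.linalg.lstsq(A,o2-o1,rcond=None)[0];a=o1+d1*s[0];b=o2+d2*s[1];return (a+b)/2,np.linalg.norm(a-b)
E
python3 - <<'E'
from h import *
for n,crops in {"scene":[(310,160,200,120),(130,170,160,140)],"top":[(60,150,180,120),(260,110,150,130)]}.items():
    c=load(f'pics/{n}0.npz'); 
    for i,(x,y,w,h) in enumerate(crops):
        cv2.imwrite(f'pics/{n}_c{i}.png',cv2.resize(c['f'][y:y+h,x:x+w,::-1],None,fx=4,fy=4,interpolation=cv2.INTER_CUBIC))
    P=cloud(c)
    pts=dict(scene=[(488,212),(475,235),(458,258),(437,205),(426,228),(350,200),(278,170),(200,185),(256,205),(253,280)],top=[(78,176),(95,182),(112,188),(118,197),(128,200),(135,210),(200,195),(270,245),(340,223),(284,130),(284,180)])[n]
    for u,v in pts: print(n,u,v,P[v,u].round())
E
```

```text
scene 488 212 [584. 463. 223.]
scene 475 235 [587. 469. 129.]
scene 458 258 [587. 469.  11.]
scene 437 205 [532. 374. 169.]
scene 426 228 [534. 376.  67.]
scene 350 200 [451. 181.  61.]
scene 278 170 [343. -27.  46.]
scene 200 185 [ 471. -227.  121.]
scene 256 205 [578. -63. 195.]
scene 253 280 [742. -57. 132.]
top 78 176 [574. 467. 232.]
top 95 182 [573. 462. 139.]
top 112 188 [574. 459.  20.]
top 118 197 [527. 381. 180.]
top 128 200 [526. 372. 125.]
top 135 210 [504. 374.  56.]
top 200 195 [544. 174. 109.]
top 270 245 [406. -26.  17.]
top 340 223 [ 468. -222.  128.]
top 284 130 [731. -63. 132.]
top 284 180 [576. -63. 200.]
```

View crops.

View pics/scene_c0.png

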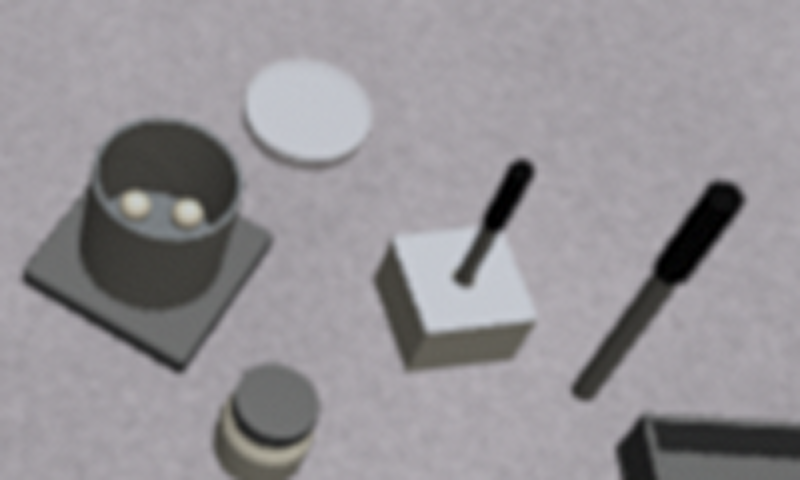

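View pics/top_c0.png

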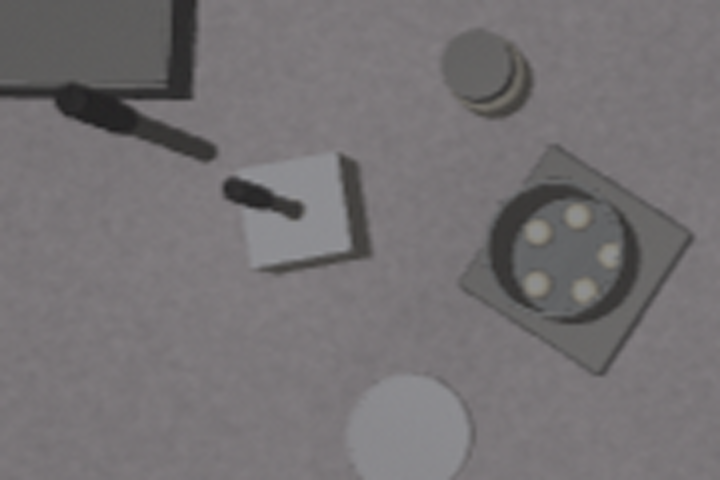

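View pics/scene_c1.png

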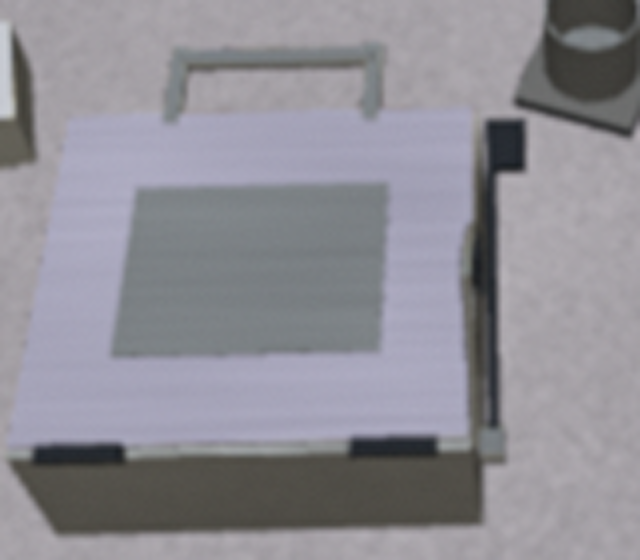

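View pics/top_c1.png

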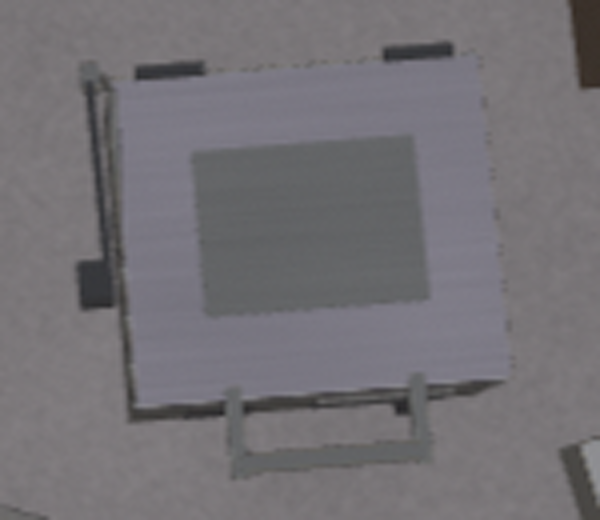

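Run:
```python
from h import *
S=load('pics/scene0.npz');T=load('pics/top0.npz')
for n,c in (('scene',S),('top',T)):
    P=cloud(c);X,Y,Z=P[...,0],P[...,1],P[...,2]
    r=np.hypot(X-495,Y-180)
    m=(r<75)&(Z>104)&(Z<116)&(c['d']>0); q=P[m]
    A=np.c_[2*q[:,:2],np.ones(len(q))]; s=np.linalg.lstsq(A,(q[:,:2]**2).sum(1),rcond=None)[0]
    print(n,'rim',s[:2].round(1),np.sqrt(s[2]+s[:2]@s[:2]).round(1),q[:,2].mean(),len(q))
    g=c['f'].max(2); m=(g<45)&(np.hypot(X-530,Y-376)<30)&(Z>100)&(Z<200); q=P[m]; v,u=np.nonzero(m)
    print(n,'rodhandle',q.mean(0).round(1),q.min(0).round(),q.max(0).round(),len(q))
    # rod image line
    L=cv2.fitLine(np.c_[u,v].astype(np.float32),cv2.DIST_L2,0,.01,.01).ravel(); c['rodL']=L; print(L, u.min(),u.max(),v.min(),v.max())
    m=(Z>45)&(Z<65)&(np.hypot(X-530,Y-376)<60)&(g>100); q=P[m]; h=cv2.minAreaRect(q[:,:2].astype(np.float32)); print(n,'holder top',h,q[:,2].mean())
    m=(Z>113)&(Z<140)&(Y<-70)&(Y>-190-200)&(X>440)&(X<800)
    q=P[m]; print(n,'flap z',q[:,2].mean(),len(q))
    # flap panel
    mm=m&(X>505); h=cv2.minAreaRect(P[mm][:,:2].astype(np.float32)); print('panel',h, cv2.boxPoints(h).round())
    mm=(Z>90)&(Z<140)&(Y<-100)&(Y>-350)&(X<495)&(X>430); q=P[mm]; print('bar',q.min(0).round(),q.max(0).round(),np.median(q,0).round(1),len(q)); h=cv2.minAreaRect(q[:,:2].astype(np.float32)); print(h, cv2.boxPoints(h).round())
```

```text
scene rim [498.1 177. ] 47.8 108.6346496189993 226
scene rodhandle [533.2 376.6 155. ] [526. 371. 114.] [537. 384. 183.] 86
[  0.49299484  -0.87003225 436.43024    208.72093   ] 431 442 201 217
scene holder top ((528.7450561523438, 380.1639404296875), (76.85323333740234, 78.0712661743164), 11.722696304321289) 54.40432582891515
scene flap z 123.61554214006429 9755
panel ((628.353759765625, -212.76416015625), (259.3294372558594, 273.8673400878906), 4.712927341461182) [[ 488.  -87.]
 [ 510. -360.]
 [ 769. -339.]
 [ 746.  -66.]]
bar [ 448. -301.  115.] [ 495. -157.  132.] [ 470.8 -222.   124.6] 337
((478.8355712890625, -229.33779907226562), (46.90134048461914, 140.89129638671875), 6.538136959075928) [[ 448. -162.]
 [ 464. -302.]
 [ 510. -297.]
 [ 494. -157.]]
top rim [496.8 176.7] 47.8 109.92586930387647 171
top rodhandle [524.5 374.  156.9] [521. 371. 129.] [530. 378. 180.] 26
[  0.92856526   0.37116924 123.42308    199.        ] 120 127 197 201
top holder top ((527.1900634765625, 380.6871032714844), (76.2291488647461, 75.9740219116211), 10.338899612426758) 55.64567707034994
top flap z 123.18948042761097 8157
panel ((627.759765625, -213.1647491455078), (258.36273193359375, 275.1048583984375), 5.340467929840088) [[ 486.  -88.]
 [ 512. -362.]
 [ 769. -338.]
 [ 744.  -64.]]
bar [ 451. -302.  116.] [ 495. -158.  133.] [ 468.1 -225.   124.6] 332
((472.8736267089844, -229.7935791015625), (42.06483459472656, 143.49658203125), 0.7530523538589478) [[ 451. -158.]
 [ 453. -302.]
 [ 495. -301.]
 [ 493. -158.]]
```

Run:
```python
from h import *
for n,(x,y,w,h) in {"scene":(225,190,50,110),"top":(265,115,45,80)}.items():
    c=load(f'pics/{n}0.npz'); cv2.imwrite(f'pics/{n}_m.png',cv2.resize(c['f'][y:y+h,x:x+w,::-1],None,fx=7 if n=='top' else 5,fy=7 if n=='top' else 5,interpolation=cv2.INTER_CUBIC))
    P=cloud(c); g=c['f'].max(2)
    m=(g<75)&(P[...,1]>-85)&(P[...,1]<-35)&(P[...,0]>540)&(P[...,0]<780)&(P[...,2]>60)
    for v in range(y,y+h,3):
        us=np.nonzero(m[v])[0]
        if len(us): print(n,v,us.min(),us.max(),P[v,us].mean(0).round(),g[v,us].mean().round())
```

```text
scene 202 252 260 [571. -64. 198.] 50.0
scene 205 252 260 [579. -63. 196.] 51.0
scene 208 252 260 [585. -63. 192.] 52.0
scene 211 252 260 [592. -62. 190.] 44.0
scene 217 252 252 [605. -71. 184.] 52.0
scene 220 252 252 [612. -70. 181.] 49.0
scene 223 252 253 [619. -68. 179.] 57.0
scene 226 249 253 [630. -70. 184.] 59.0
scene 229 249 253 [632. -71. 172.] 53.0
scene 232 248 253 [645. -70. 182.] 54.0
scene 235 248 253 [650. -70. 176.] 48.0
scene 238 248 253 [655. -70. 170.] 49.0
scene 241 248 253 [651. -72. 151.] 49.0
scene 244 249 253 [642. -73. 119.] 58.0
scene 247 249 253 [659. -70. 135.] 58.0
scene 250 249 253 [666. -69. 134.] 64.0
scene 253 249 253 [673. -68. 133.] 62.0
scene 256 249 253 [680. -68. 130.] 63.0
scene 259 249 253 [703. -64. 159.] 63.0
scene 262 249 253 [707. -64. 151.] 65.0
scene 265 252 253 [707. -62. 139.] 64.0
scene 268 252 253 [715. -61. 138.] 64.0
scene 271 253 253 [721. -59. 135.] 60.0
scene 274 253 253 [726. -59. 131.] 60.0
scene 283 248 248 [736. -71. 102.] 71.0
scene 286 248 249 [735. -71.  82.] 67.0
scene 289 249 249 [736. -71.  67.] 67.0
top 133 282 283 [721. -58. 134.] 66.0
top 136 282 283 [711. -58. 140.] 68.0
top 139 283 283 [701. -60. 147.] 66.0
top 142 283 283 [693. -60. 145.] 60.0
top 145 283 283 [682. -60. 152.] 56.0
top 148 284 284 [673. -63. 153.] 67.0
top 151 284 284 [663. -63. 160.] 60.0
top 154 284 284 [654. -63. 163.] 57.0
top 157 284 285 [645. -64. 166.] 66.0
top 160 285 285 [635. -66. 173.] 60.0
top 163 285 288 [630. -70. 158.] 66.0
top 166 285 288 [623. -70. 150.] 66.0
top 169 285 289 [611. -71. 170.] 70.0
top 172 286 289 [606. -73. 154.] 60.0
top 175 281 286 [591. -62. 189.] 69.0
top 178 280 287 [582. -62. 195.] 61.0
top 181 280 287 [573. -61. 198.] 60.0
top 184 280 288 [565. -63. 200.] 58.0
```

```bash
cat > st.py <<'E'
from workcell import readout
from scipy.spatial.transform import Rotation as Ro
import numpy as np
s=readout.state(); R=Ro.from_euler('xyz',s['ee_rot'],degrees=True).as_matrix()
y=R[:,1]
if __name__=='__main__':
    print('t',round(s['time_s'],2),'p',s['ee_pos'].round(1),'ax',R[:,0].round(3),'jaw',R[:,1].round(3),'jawang',np.degrees(np.arctan2(y[1],y[0])).round(2),'F',s['force'].round(1),'w',s['gripper_width'].round(1),'q',s['qpos'].round(1))
E
python3 st.py
```

```text
Traceback (most recent call last):
  File "st.py", line 7, in <module>
    print('t',round(s['time_s'],2),'p',s['ee_pos'].round(1),'ax',R[:,0].round(3),'jaw',R[:,1].round(3),'jawang',np.degrees(np.arctan2(y[1],y[0])).round(2),'F',s['force'].round(1),'w',s['gripper_width'].round(1),'q',s['qpos'].round(1))
                                                                                                                                                                                       ^^^^^^^^^^^^^^^^^^^^^^^^
AttributeError: 'float' object has no attribute 'round'
```

```bash
sed -i "s/s\['gripper_width'\].round(1)/round(s['gripper_width'],1)/" st.py
python3 st.py
```

```text
t 0.15 p [ 235.3 -524.3  227.3] ax [-0.     0.001 -1.   ] jaw [ 0.409 -0.912 -0.001] jawang -65.83 F [0.5 0.4 0.2] w 91.3 q [-67.   18.3  89.7   0.   72.   -1.1]
```

```bash
python3 -m creep '[{"translation":[1.17,3.6,0.16],"delta_rot":[0,0,0.025]},{"translation":[1.17,3.6,0.16],"delta_rot":[0,0,0.025]},{"translation":[1.17,3.6,0.16],"delta_rot":[0,0,0.025]},{"translation":[1.17,3.6,0.16],"delta_rot":[0,0,0.025]},{"translation":[1.17,3.6,0.16],"delta_rot":[0,0,0.025]}]'
python3 -m creep '[{"translation":[1.17,3.6,0.16],"delta_rot":[0,0,0.025]},{"translation":[1.17,3.6,0.16],"delta_rot":[0,0,0.025]},{"translation":[1.17,3.6,0.16],"delta_rot":[0,0,0.025]},{"translation":[1.17,3.6,0.16],"delta_rot":[0,0,0.025]},{"translation":[1.17,3.6,0.16],"delta_rot":[0,0,0.025]}]'
python3 st.py
```

```text
time_s: 0.57
ee_pos: [293.9, -342.8, 235.7]
ee_rot: [-103.9, 90.0, 107.4]
force: [1.7, 0.0, 0.7]
gripper_width: 91.0
time_s: 0.98
ee_pos: [352.3, -162.8, 244.0]
ee_rot: [120.3, 90.0, -21.2]
force: [0.1, 0.2, 0.1]
gripper_width: 91.6
t 0.98 p [ 352.3 -162.8  244. ] ax [ 0. -0. -1.] jaw [ 0.623 -0.782  0.   ] jawang -51.47 F [0.1 0.2 0.1] w 91.6 q [-26.5   0.5 109.6   0.   70.   25. ]
```

```bash
python3 -m creep '[{"translation":[1.17,3.6,0.16],"delta_rot":[0,0,0.025]},{"translation":[1.17,3.6,0.16],"delta_rot":[0,0,0.025]},{"translation":[1.17,3.6,0.16],"delta_rot":[0,0,0.025]},{"translation":[1.17,3.6,0.16],"delta_rot":[0,0,0.025]},{"translation":[1.17,3.6,0.16],"delta_rot":[0,0,0.025]}]' >/dev/null
python3 -m creep '[{"translation":[1.17,3.6,0.16],"delta_rot":[0,0,0.025]},{"translation":[1.17,3.6,0.16],"delta_rot":[0,0,0.025]},{"translation":[1.17,3.6,0.16],"delta_rot":[0,0,0.025]},{"translation":[1.17,3.6,0.16],"delta_rot":[0,0,0.025]},{"translation":[1.17,3.6,0.16],"delta_rot":[0,0,0.025]}]' >/dev/null
python3 -m creep '[{"translation":[1.17,3.6,0.16],"delta_rot":[0,0,0.025]},{"translation":[1.17,3.6,0.16],"delta_rot":[0,0,0.025]},{"translation":[1.17,3.6,0.16],"delta_rot":[0,0,0.025]},{"translation":[1.17,3.6,0.16],"delta_rot":[0,0,0.025]},{"translation":[1.17,3.6,0.16],"delta_rot":[0,0,0.025]}]' >/dev/null
python3 st.py
cat > snap.py <<'E'
import sys
from workcell import optics
from h import *
n,tag=sys.argv[1:3]
p=optics.camera_params(n); f,d=optics.grab_frame(n)
np.savez(f'pics/{n}{tag}.npz',f=f,d=d,**p)
cv2.imwrite(f'pics/{n}{tag}.png',f[:,:,::-1])
E
python3 snap.py wrist 1
```

```text
t 2.23 p [527.9 377.2 267.6] ax [-0.001 -0.001 -1.   ] jaw [ 0.867 -0.499 -0.   ] jawang -29.93 F [ 0.4 -1.   0.3] w 91.3 q [34.5 24.1 75.1 -0.  80.9 64.5]
```

View pics/wrist1.png

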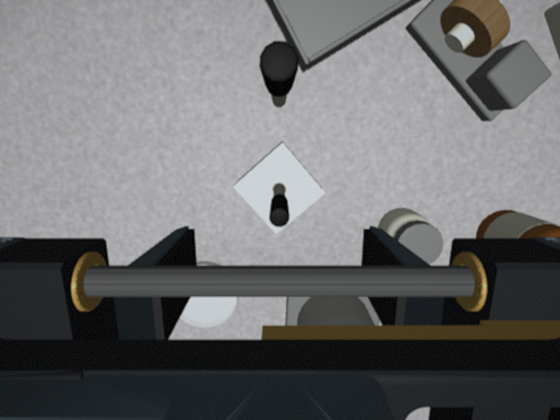

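Run:
```python
from h import *
c=load('pics/wrist1.npz')
print(onz(c,280,216,180),onz(c,279.5,189,60),onz(c,280,187,56)); P=cloud(c); print(P[216,280],P[205,280])
print(proj(c,[527.9,377.2,263]))
g=c['f'].max(2)
m=(g<50)&(np.hypot(P[...,0]-529,P[...,1]-378)<25)&(P[...,2]>125)&(P[...,2]<190);q=P[m];print(q.min(0),q.max(0),len(q)); m&=P[...,2]>176; print(P[m].mean(0),m.sum())
```

```text
[530.49140771 381.23416692 180.        ] [530.40951506 381.3889965   60.        ] [531.7012304  382.48408474  56.        ]
[530.43757197 381.13767589 179.57412253] [533.49430969 386.37081029 168.04899823]
[280.09631675 264.61099844]
[522.84283593 374.3385196  125.3322722 ] [536.81976586 388.37104605 181.30882102] 451
[529.60333643 381.56441442 179.36563361] 264
```

```bash
python3 -m creep '[{"translation":[0.18,0.41,-2.4],"delta_rot":[0,0,0]},{"translation":[0,0,-2.5],"delta_rot":[0,0,0]},{"translation":[0,0,-2.5],"delta_rot":[0,0,0]},{"translation":[0,0,-2.5],"delta_rot":[0,0,0]},{"translation":[0,0,-2.4],"delta_rot":[0,0,0]}]' ; python3 st.py;  python3 -m creep '[{"translation":[0,0,0],"delta_rot":[0,0,0]},{"translation":[0,0,0],"delta_rot":[0,0,0]},{"translation":[0,0,0],"delta_rot":[0,0,0]},{"translation":[0,0,0],"delta_rot":[0,0,0]},{"translation":[0,0,0],"delta_rot":[0,0,0]}]' -1 40; python3 -m creep '[{"translation":[0,0,0],"delta_rot":[0,0,0]},{"translation":[0,0,0],"delta_rot":[0,0,0]},{"translation":[0,0,0],"delta_rot":[0,0,0]},{"translation":[0,0,0],"delta_rot":[0,0,0]},{"translation":[0,0,0],"delta_rot":[0,0,0]}]'; python3 st.py
```

```text
time_s: 2.7
ee_pos: [529.2, 379.1, 143.3]
ee_rot: [-18.6, 89.9, -138.6]
force: [0.6, 0.2, 0.7]
gripper_width: 91.0
t 2.7 p [529.2 379.1 143.3] ax [-0.001 -0.001 -1.   ] jaw [ 0.866 -0.5   -0.   ] jawang -30.02 F [0.6 0.2 0.7] w 91.0 q [34.6 28.5 86.  -0.  65.6 64.6]
time_s: 3.12
ee_pos: [530.6, 380.0, 147.0]
ee_rot: [153.3, 89.8, 33.3]
force: [-0.4, 0.2, 0.3]
gripper_width: 60.1
time_s: 3.53
ee_pos: [529.7, 379.5, 145.0]
ee_rot: [98.0, 90.0, -22.0]
force: [0.0, 0.1, -0.2]
gripper_width: 27.5
t 3.53 p [529.7 379.5 145. ] ax [ 0. -0. -1.] jaw [ 0.866 -0.5    0.   ] jawang -30.02 F [ 0.   0.1 -0.2] w 27.5 q [34.6 28.4 85.8 -0.  65.8 64.6]
```

```bash
python3 -m creep '[{"translation":[0,0,0],"delta_rot":[0,0,0]},{"translation":[0,0,0],"delta_rot":[0,0,0]},{"translation":[0,0,0],"delta_rot":[0,0,0]},{"translation":[0,0,0],"delta_rot":[0,0,0]}]'; python3 -m creep '[{"translation":[0,0,1.5],"delta_rot":[0,0,0]},{"translation":[0,0,2.5],"delta_rot":[0,0,0]},{"translation":[0,0,3],"delta_rot":[0,0,0]},{"translation":[0,0,3],"delta_rot":[0,0,0]},{"translation":[0,0,2.8],"delta_rot":[0,0,0]}]'; python3 st.py; python3 snap.py scene 2;python3 snap.py wrist 2; python3 -c "
from h import *
a=cv2.imread('pics/scene2.png')[120:280,300:520];b=cv2.imread('pics/wrist2.png')
cv2.imwrite('pics/both2.png',np.hstack([cv2.resize(a,(440,320),interpolation=2),cv2.resize(b,(427,320))])[:,:800])"
```

```text
time_s: 3.87
ee_pos: [529.7, 379.5, 144.9]
ee_rot: [5.2, 90.0, -114.9]
force: [-0.1, -0.4, -0.8]
gripper_width: 15.3
time_s: 4.28
ee_pos: [529.6, 379.4, 274.3]
ee_rot: [25.7, 90.0, -94.3]
force: [0.2, 0.1, -0.0]
gripper_width: 15.8
t 4.28 p [529.6 379.4 274.3] ax [-0. -0. -1.] jaw [ 0.866 -0.5    0.   ] jawang -30.02 F [ 0.2  0.1 -0. ] w 15.8 q [34.6 24.2 74.  -0.  81.8 64.6]
```

View pics/both2.png

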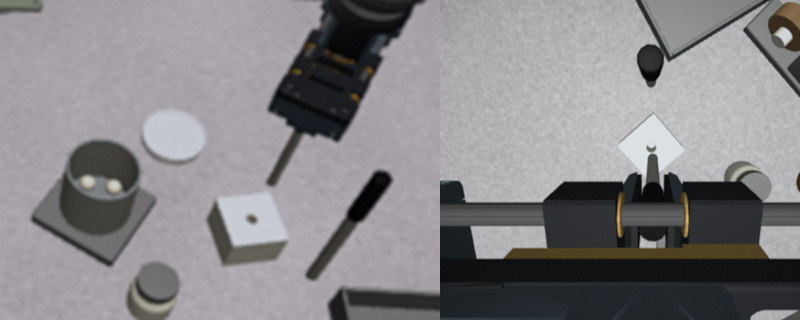

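Run:
```python
from h import *
S=load('pics/scene2.npz');W=load('pics/wrist2.npz')
cv2.imwrite('pics/f2.png',np.hstack([cv2.resize(S['f'][175:225,420:470,::-1],(400,400),interpolation=2),cv2.resize(W['f'][180:250,250:320,::-1],(400,400),interpolation=2)]))
print(onz(S,435,211.5,139)); P=cloud(S); print(P[205,437],P[209,436]);print(proj(W,[529.6,380.5,139]),proj(W,[529.6,380.5,190]),proj(S,[529.6,380.5,139]))
```

```text
[530.25784404 378.46354065 139.        ]
[529.1945656  375.50568091 165.42651062] [532.61455318 376.27537066 153.20619322]
[277.09143477 209.3403094 ] [277.09227945 223.73883105] [435.78799685 211.32578878]
```

View pics/f2.png

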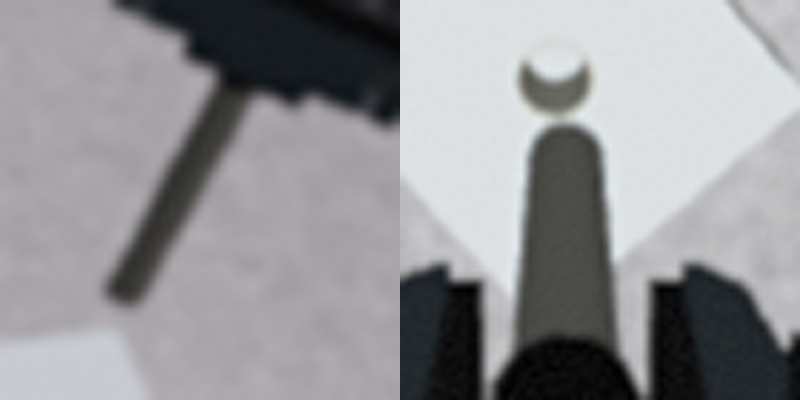

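```bash
python3 -m creep '[{"translation":[-0.5,-3.4,0],"delta_rot":[0,0,0]},{"translation":[-0.5,-3.4,0],"delta_rot":[0,0,0]},{"translation":[-0.55,-3.4,0],"delta_rot":[0,0,0]},{"translation":[-0.55,-3.4,0],"delta_rot":[0,0,0]},{"translation":[-0.55,-3.4,0],"delta_rot":[0,0,0]}]' >/dev/null; python3 -m creep '[{"translation":[-0.55,-3.37,0],"delta_rot":[0,0,0]},{"translation":[0,0,0],"delta_rot":[0,0,0]},{"translation":[0,0,0],"delta_rot":[0,0,0]}]';  python3 st.py; python3 snap.py top 3;python3 snap.py scene 3;python3 snap.py wrist 3; python3 -c "
from h import *
a=cv2.imread('pics/scene3.png')[150:250,300:400];b=cv2.imread('pics/wrist3.png')[130:330,180:380]
cv2.imwrite('pics/both3.png',np.hstack([cv2.resize(a,(400,400),interpolation=2),cv2.resize(b,(400,400))]))"
```

```text
time_s: 5.05
ee_pos: [497.1, 174.3, 272.4]
ee_rot: [-52.6, 89.9, -172.8]
force: [0.8, 1.2, -0.9]
gripper_width: 15.5
t 5.05 p [497.1 174.3 272.4] ax [-0.001 -0.    -1.   ] jaw [ 0.864 -0.503 -0.001] jawang -30.19 F [ 0.8  1.2 -0.9] w 15.5 q [18.1 12.5 91.3  0.  76.2 48.3]
```

View pics/both3.png

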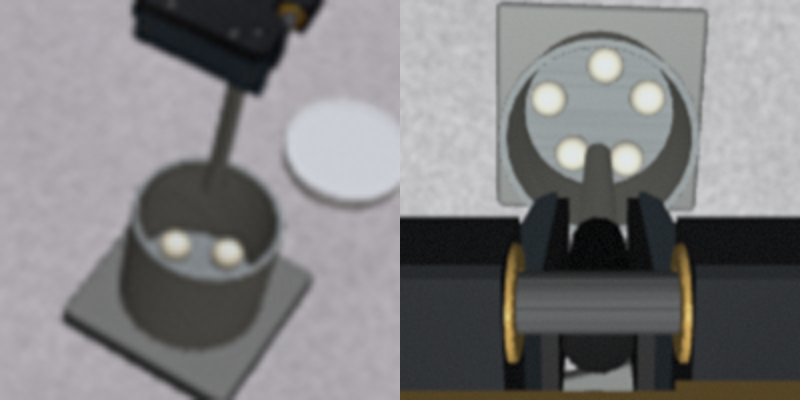

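```bash
cat > beads.py <<'E'
import sys
from h import *
from scipy import ndimage
def beads(c,thr=150,z=36,ctr=(497,177)):
    P=cloud(c);f=c['f'].astype(int);m=(f.min(2)>thr)&(np.hypot(P[...,0]-ctr[0],P[...,1]-ctr[1])<50)&(P[...,2]<80)&(P[...,2]>25)
    l,n=ndimage.label(m);out=[]
    for i in range(1,n+1):
        v,u=np.nonzero(l==i)
        if len(u)>6: out.append(np.r_[onz(c,u.mean(),v.mean(),z)[:2],len(u)])
    return np.array(out).round(1)
if __name__=='__main__':
    for t in sys.argv[1:]:
        n,th=t.split(':'); print(n); print(beads(load(f'pics/{n}.npz'),int(th)))
E
python3 beads.py wrist3:195 top0:135
python3 - <<'E'
from h import *
c=load('pics/wrist3.npz');P=cloud(c);X,Y,Z=P[...,0],P[...,1],P[...,2]
m=(np.hypot(X-497,Y-177)<75)&(Z>105)&(Z<113);q=P[m]
A=np.c_[2*q[:,:2],np.ones(len(q))]; s=np.linalg.lstsq(A,(q[:,:2]**2).sum(1),rcond=None)[0];print(s[:2],np.sqrt(s[2]+s[:2]@s[:2]),len(q))
E
```

```text
wrist3
[[516.5 202.4 132. ]
 [476.7 202.3 128. ]
 [529.1 172.5 126. ]
 [471.9 165.8 122. ]
 [498.9 146.1 123. ]]
top0
[]
[498.1702336  178.13077751] 47.474044151460674 1017
```

```bash
python3 -m creep '[{"translation":[0.05,0.1,0],"delta_rot":[0,0,0]},{"translation":[0,0,-2],"delta_rot":[0,0,0]},{"translation":[0,0,-2],"delta_rot":[0,0,0]},{"translation":[0,0,-2],"delta_rot":[0,0,0]}]'; python3 -m creep '[{"translation":[0,0,-2],"delta_rot":[0,0,0]},{"translation":[0,0,-1.5],"delta_rot":[0,0,0]},{"translation":[0,0,-1.4],"delta_rot":[0,0,0]},{"translation":[0,0,0],"delta_rot":[0,0,0]}]'; python3 st.py; python3 snap.py scene 4; python3 -c "
from h import *
a=cv2.imread('pics/scene4.png')[120:240,290:420]
cv2.imwrite('pics/both4.png',cv2.resize(a,(520,480),interpolation=2))"
```

```text
time_s: 5.53
ee_pos: [498.5, 178.0, 212.2]
ee_rot: [141.2, 89.9, 21.3]
force: [0.3, 0.6, -1.5]
gripper_width: 15.1
time_s: 5.87
ee_pos: [496.7, 177.3, 161.0]
ee_rot: [-42.0, 89.7, -161.9]
force: [-0.0, -0.1, -1.1]
gripper_width: 15.3
t 5.87 p [496.7 177.3 161. ] ax [-0.006 -0.002 -1.   ] jaw [ 0.867 -0.499 -0.004] jawang -29.94 F [-0.  -0.1 -1.1] w 15.3 q [ 18.4  17.3 101.5   0.   61.6  48.3]
```

View pics/both4.png

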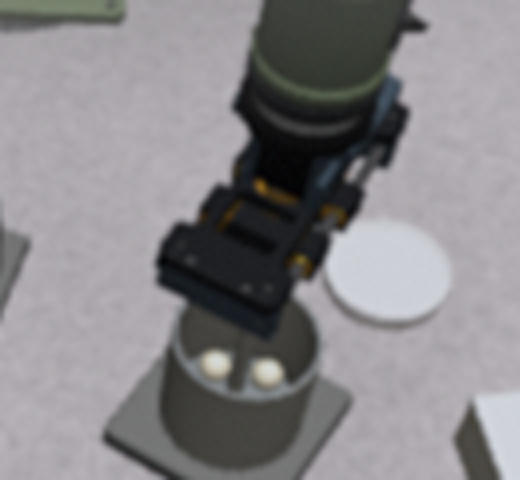

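```bash
python3 -m creep '[{"translation":[0.9,-0.9,0],"delta_rot":[0,0,0]},{"translation":[0.94,-0.94,0],"delta_rot":[0,0,0]},{"translation":[0.56,0.84,0],"delta_rot":[0,0,0]},{"translation":[0.2,1,0],"delta_rot":[0,0,0]}]'
python3 -m creep '[{"translation":[-0.2,1,0],"delta_rot":[0,0,0]},{"translation":[-0.56,0.84,0],"delta_rot":[0,0,0]},{"translation":[-0.84,0.56,0],"delta_rot":[0,0,0]},{"translation":[-1,0.2,0],"delta_rot":[0,0,0]}]'
python3 -m creep '[{"translation":[-1,-0.2,0],"delta_rot":[0,0,0]},{"translation":[-0.84,-0.56,0],"delta_rot":[0,0,0]},{"translation":[-0.56,-0.84,0],"delta_rot":[0,0,0]},{"translation":[-0.2,-1,0],"delta_rot":[0,0,0]}]'; python3 st.py
```

```text
time_s: 6.25
ee_pos: [524.8, 175.2, 164.5]
ee_rot: [-6.3, 89.8, -126.4]
force: [-3.2, -4.5, 1.5]
gripper_width: 15.5
time_s: 6.58
ee_pos: [497.8, 203.4, 163.9]
ee_rot: [77.0, 89.9, -42.9]
force: [-1.5, -3.1, -0.4]
gripper_width: 15.7
time_s: 6.92
ee_pos: [473.5, 177.7, 165.5]
ee_rot: [142.6, 89.5, 22.6]
force: [1.5, 4.6, 0.5]
gripper_width: 15.2
t 6.92 p [473.5 177.7 165.5] ax [ 0.008  0.003 -1.   ] jaw [ 0.866 -0.5    0.005] jawang -29.98 F [1.5 4.6 0.5] w 15.2 q [ 19.2  14.8 104.4   0.   60.3  49.2]
```

Working; continue about two and a quarter turns.

```bash
q(){ grep -E "force|width"; }
python3 -m creep '[{"translation":[0.2,-1,0],"delta_rot":[0,0,0]},{"translation":[0.56,-0.84,0],"delta_rot":[0,0,0]},{"translation":[0.84,-0.56,0],"delta_rot":[0,0,0]},{"translation":[1,-0.2,0],"delta_rot":[0,0,0]}]' | q
python3 -m creep '[{"translation":[1,0.2,0],"delta_rot":[0,0,0]},{"translation":[0.84,0.56,0],"delta_rot":[0,0,0]},{"translation":[0.56,0.84,0],"delta_rot":[0,0,0]},{"translation":[0.2,1,0],"delta_rot":[0,0,0]}]' | q
python3 -m creep '[{"translation":[-0.2,1,0],"delta_rot":[0,0,0]},{"translation":[-0.56,0.84,0],"delta_rot":[0,0,0]},{"translation":[-0.84,0.56,0],"delta_rot":[0,0,0]},{"translation":[-1,0.2,0],"delta_rot":[0,0,0]}]' | q
python3 -m creep '[{"translation":[-1,-0.2,0],"delta_rot":[0,0,0]},{"translation":[-0.84,-0.56,0],"delta_rot":[0,0,0]},{"translation":[-0.56,-0.84,0],"delta_rot":[0,0,0]},{"translation":[-0.2,-1,0],"delta_rot":[0,0,0]}]' | q
python3 -m creep '[{"translation":[0.2,-1,0],"delta_rot":[0,0,0]},{"translation":[0.56,-0.84,0],"delta_rot":[0,0,0]},{"translation":[0.84,-0.56,0],"delta_rot":[0,0,0]},{"translation":[1,-0.2,0],"delta_rot":[0,0,0]}]' | q
python3 -m creep '[{"translation":[1,0.2,0],"delta_rot":[0,0,0]},{"translation":[0.84,0.56,0],"delta_rot":[0,0,0]},{"translation":[0.56,0.84,0],"delta_rot":[0,0,0]},{"translation":[0.2,1,0],"delta_rot":[0,0,0]}]' | q
python3 -m creep '[{"translation":[-0.2,1,0],"delta_rot":[0,0,0]},{"translation":[-0.56,0.84,0],"delta_rot":[0,0,0]},{"translation":[-0.84,0.56,0],"delta_rot":[0,0,0]},{"translation":[-1,0.2,0],"delta_rot":[0,0,0]}]' | q
python3 -m creep '[{"translation":[-1,-0.2,0],"delta_rot":[0,0,0]},{"translation":[-0.84,-0.56,0],"delta_rot":[0,0,0]},{"translation":[-0.56,-0.84,0],"delta_rot":[0,0,0]},{"translation":[-0.2,-1,0],"delta_rot":[0,0,0]}]' | q
python3 st.py; python3 snap.py wrist 5;python3 snap.py scene 5;python3 -c "
from h import *
a=cv2.imread('pics/scene5.png')[120:240,290:420];b=cv2.imread('pics/wrist5.png')[130:330,180:380]
cv2.imwrite('pics/both5.png',np.hstack([cv2.resize(a,(400,400),interpolation=2),cv2.resize(b,(400,400))]))"
```

```text
force: [-3.3, 7.1, 3.1]
gripper_width: 15.5
force: [-0.3, -0.3, -1.3]
gripper_width: 14.9
force: [4.9, -7.3, -0.5]
gripper_width: 15.5
force: [6.8, -1.7, -1.1]
gripper_width: 15.6
force: [0.2, 4.5, -0.4]
gripper_width: 15.3
force: [0.2, -0.2, -0.1]
gripper_width: 15.3
force: [0.4, -5.3, -1.1]
gripper_width: 15.5
force: [5.6, 1.7, -0.1]
gripper_width: 15.6
t 9.58 p [475.2 177.7 165.9] ax [ 0.012  0.003 -1.   ] jaw [ 0.867 -0.499  0.009] jawang -29.94 F [ 5.6  1.7 -0.1] w 15.6 q [ 1.930e+01  1.480e+01  1.043e+02 -1.000e-01  6.020e+01  4.920e+01]
```

View pics/both5.png

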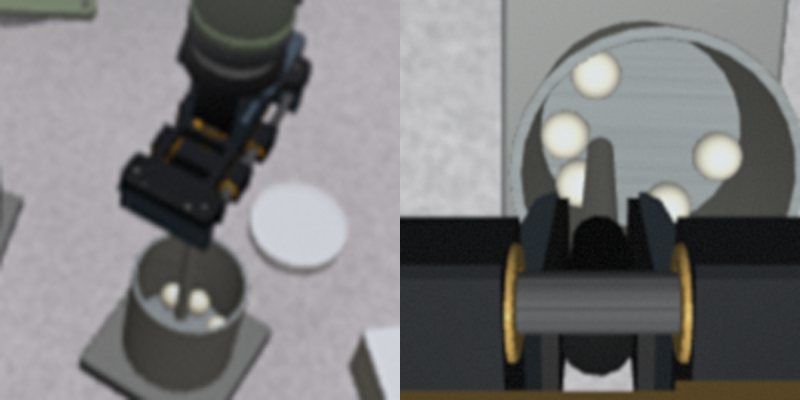

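Run:
```python
from beads import *
for t in ('wrist3','wrist5'):
    b=beads(load(f'pics/{t}.npz'),195 if t=='wrist3' else 185); d=b[:,:2]-[498.3,177.7]
    print(np.c_[b,np.degrees(np.arctan2(d[:,1],d[:,0])),np.hypot(*d.T)].round())
```

```text
[[ 516.  202.  132.   54.   31.]
 [ 477.  202.  128.  131.   33.]
 [ 529.  172.  126.  -10.   31.]
 [ 472.  166.  122. -156.   29.]
 [ 499.  146.  123.  -89.   32.]]
[[ 494.  212.  276.   97.   34.]
 [ 468.  195.  271.  150.   35.]
 [ 523.  152.  265.  -46.   36.]
 [ 461.  174.  162. -175.   38.]
 [ 495.  144.  119.  -95.   34.]]
```

```bash
python3 -m creep '[{"translation":[0.2,-1,0],"delta_rot":[0,0,0]},{"translation":[0.56,-0.84,0],"delta_rot":[0,0,0]},{"translation":[0.84,-0.56,0],"delta_rot":[0,0,0]},{"translation":[1,-0.2,0],"delta_rot":[0,0,0]}]' >/dev/null; python3 snap.py wrist 6a
python3 -m creep '[{"translation":[1,0.2,0],"delta_rot":[0,0,0]},{"translation":[0.84,0.56,0],"delta_rot":[0,0,0]},{"translation":[0.56,0.84,0],"delta_rot":[0,0,0]},{"translation":[0.2,1,0],"delta_rot":[0,0,0]}]' >/dev/null; python3 snap.py wrist 6b
python3 -m creep '[{"translation":[-0.2,1,0],"delta_rot":[0,0,0]},{"translation":[-0.56,0.84,0],"delta_rot":[0,0,0]},{"translation":[-0.84,0.56,0],"delta_rot":[0,0,0]},{"translation":[-1,0.2,0],"delta_rot":[0,0,0]}]' >/dev/null; python3 snap.py wrist 6c
python3 -c "
from h import *
cv2.imwrite('pics/both6.png',np.hstack([cv2.resize(cv2.imread(f'pics/wrist6{k}.png')[100:330,160:400],(266,256)) for k in 'abc']))"
python3 - <<'E'
from beads import *
for t in 'abc':
    b=beads(load(f'pics/wrist6{t}.npz'),185); d=b[:,:2]-[498.3,177.7]
    print(np.c_[b,np.degrees(np.arctan2(d[:,1],d[:,0])),np.hypot(*d.T)].round())
E
```

```text
[[ 494.  213.  317.   98.   35.]
 [ 468.  196.  299.  149.   35.]
 [ 523.  152.  292.  -46.   35.]
 [ 466.  163.  284. -156.   35.]
 [ 501.  141.  179.  -85.   36.]]
[[492. 211. 236. 100.  34.]
 [530. 163. 240. -25.  35.]
 [467. 196. 270. 150.  36.]]
[[487. 207. 116. 111.  31.]
 [530. 164. 249. -23.  35.]]
```

View pics/both6.png

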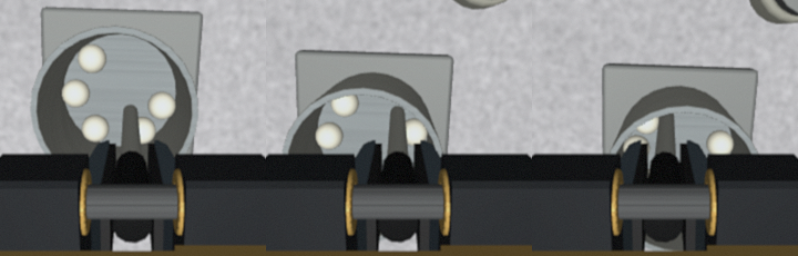

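```bash
python3 st.py; python3 snap.py scene 7
python3 - <<'E'
from h import *
for k in ('5','6a'):
    c=load(f'pics/wrist{k}.npz'); 
    v,u=np.mgrid[:420,:560]; 
    cv2.imwrite(f'pics/r{k}.png',cv2.resize(c['f'][160:260,230:330,::-1],(400,400),interpolation=2))
a=cv2.imread('pics/scene7.png')[120:240,290:420]
cv2.imwrite('pics/both7.png',np.hstack([cv2.imread('pics/r6a.png'),cv2.resize(a,(400,400),interpolation=2)]))
E
```

```text
t 10.83 p [498.3 201.9 164.7] ax [ 0.006 -0.004 -1.   ] jaw [ 0.868 -0.497  0.007] jawang -29.81 F [ 5.5 -6.3 -1.2] w 15.5 q [ 21.   17.7 100.3  -0.4  61.8  51. ]
```

View pics/both7.png

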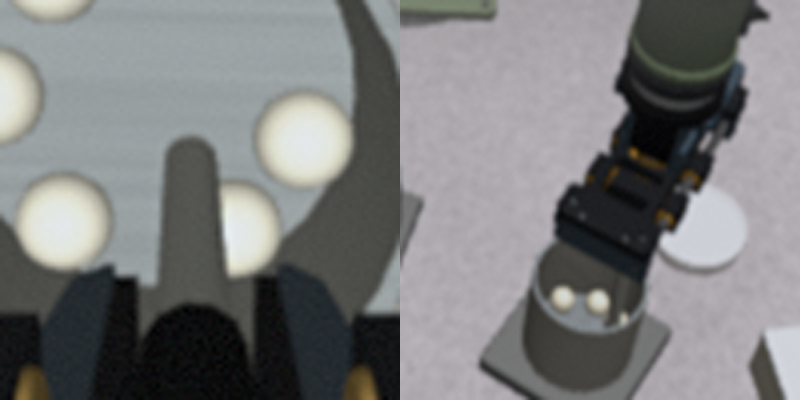

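Run:
```python
from h import *
c=load('pics/wrist6a.npz'); print(onz(c,277.5,200.5,30)-[498.3,177.7,0], onz(c,277.5,200.5,36)-[498.3,177.7,0])
c=load('pics/wrist5.npz'); im=c['f']; print(onz(c,230+48,205,30)-[498.3,177.7,0])
```

```text
[ -0.24445745 -17.96027477  30.        ] [  0.43031382 -16.91625237  36.        ]
[-21.47764993   3.43044884  30.        ]
```

View pics/r5.png

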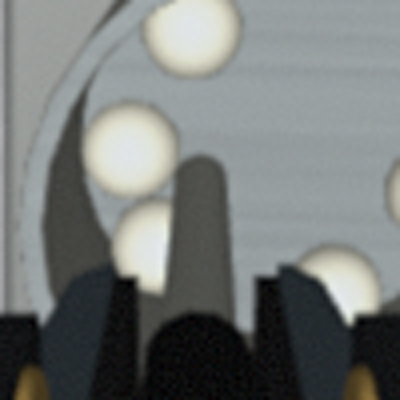

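```bash
python3 -m creep '[{"translation":[-0.2,0.15,0],"delta_rot":[0,0,0]},{"translation":[-1.19,-0.24,0],"delta_rot":[0,0,0]},{"translation":[-1,-0.67,0],"delta_rot":[0,0,0]},{"translation":[-0.67,-1,0],"delta_rot":[0,0,0]},{"translation":[-0.24,-1.19,0],"delta_rot":[0,0,0]}]' - 60; python3 snap.py wrist 8a
python3 -m creep '[{"translation":[0.24,-1.19,0],"delta_rot":[0,0,0]},{"translation":[0.67,-1,0],"delta_rot":[0,0,0]},{"translation":[1,-0.67,0],"delta_rot":[0,0,0]},{"translation":[1.19,-0.24,0],"delta_rot":[0,0,0]}]' ; python3 snap.py wrist 8b
python3 -c "
from h import *
cv2.imwrite('pics/both8.png',np.hstack([cv2.resize(cv2.imread(f'pics/wrist8{k}.png')[100:330,160:400],(396,380)) for k in 'ab']))"
python3 - <<'E'
from beads import *
for t in 'ab':
    b=beads(load(f'pics/wrist8{t}.npz'),185); d=b[:,:2]-[498.3,177.7]
    print(np.c_[b,np.degrees(np.arctan2(d[:,1],d[:,0])),np.hypot(*d.T)].round())
E
```

```text
time_s: 11.3
ee_pos: [470.5, 174.0, 166.7]
ee_rot: [129.2, 89.0, 9.2]
force: [10.6, 0.8, -2.4]
gripper_width: 15.0
time_s: 11.68
ee_pos: [493.8, 143.4, 164.5]
ee_rot: [-102.5, 89.6, 137.3]
force: [-8.1, 9.3, 6.1]
gripper_width: 15.0
[[481. 207. 293. 121.  34.]
 [531. 164. 287. -23.  35.]
 [463. 185. 269. 168.  36.]
 [504. 142. 266. -81.  36.]]
[[ 480.  208.  323.  121.   35.]
 [ 530.  165.  323.  -22.   34.]
 [ 463.  179.  301.  177.   35.]
 [ 506.  142.  288.  -77.   36.]
 [ 475.  151.  291. -131.   35.]]
```

View pics/both8.png

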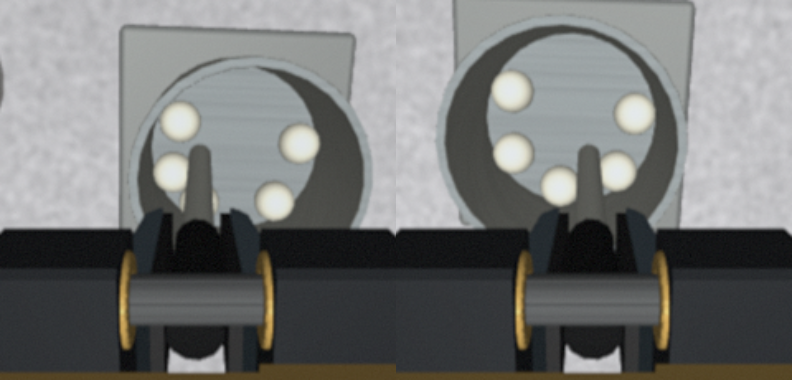

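```bash
python3 -m creep '[{"translation":[1.19,0.24,0],"delta_rot":[0,0,0]},{"translation":[1,0.67,0],"delta_rot":[0,0,0]},{"translation":[0.67,1,0],"delta_rot":[0,0,0]},{"translation":[0.24,1.19,0],"delta_rot":[0,0,0]}]'
python3 -m creep '[{"translation":[-0.24,1.19,0],"delta_rot":[0,0,0]},{"translation":[-0.67,1,0],"delta_rot":[0,0,0]},{"translation":[0,0,0],"delta_rot":[0,0,0]}]' ; python3 snap.py wrist 9; python3 snap.py scene 9; python3 snap.py top 9
python3 -c "
from h import *
cv2.imwrite('pics/both9.png',np.hstack([cv2.resize(cv2.imread('pics/wrist9.png')[100:330,160:400],(396,380)),cv2.resize(cv2.imread('pics/scene9.png')[120:240,290:420],(400,380),interpolation=2)]))"
python3 - <<'E'
from beads import *
for t in ['wrist9']:
    b=beads(load(f'pics/{t}.npz'),185); d=b[:,:2]-[498.3,177.7]
    print(np.c_[b,np.degrees(np.arctan2(d[:,1],d[:,0])),np.hypot(*d.T)].round())
E
```

```text
time_s: 12.07
ee_pos: [519.4, 171.8, 161.3]
ee_rot: [-47.0, 88.7, -167.1]
force: [-10.4, -0.1, 1.5]
gripper_width: 14.9
time_s: 12.32
ee_pos: [516.6, 196.3, 163.5]
ee_rot: [-40.1, 89.9, -160.0]
force: [-0.3, 0.7, -1.2]
gripper_width: 15.1
[[530. 179. 173.   2.  32.]
 [479. 206. 236. 124.  34.]]
```

View pics/both9.png

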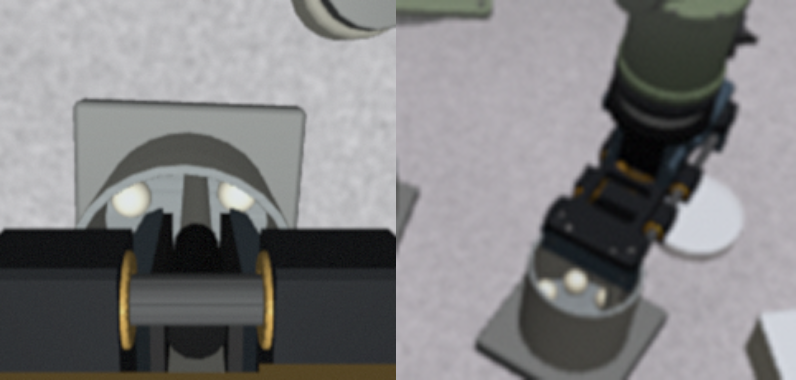

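```bash
python3 -m creep '[{"translation":[0.2,0.35,-0.2],"delta_rot":[0,0,0]},{"translation":[0.1,0.2,-0.2],"delta_rot":[0,0,0]},{"translation":[0,0,0],"delta_rot":[0,0,0]}]'; python3 -m creep '[{"translation":[0,0,0],"delta_rot":[0,0,0]},{"translation":[0,0,0],"delta_rot":[0,0,0]},{"translation":[0,0,0],"delta_rot":[0,0,0]},{"translation":[0,0,0],"delta_rot":[0,0,0]},{"translation":[0,0,0],"delta_rot":[0,0,0]}]' 1;python3 -m creep '[{"translation":[0,0,0],"delta_rot":[0,0,0]},{"translation":[0,0,0],"delta_rot":[0,0,0]},{"translation":[0,0,0],"delta_rot":[0,0,0]}]'; python3 snap.py wrist 10; python3 snap.py scene 10
python3 -c "
from h import *
cv2.imwrite('pics/both10.png',np.hstack([cv2.resize(cv2.imread('pics/wrist10.png')[100:330,160:400],(396,380)),cv2.resize(cv2.imread('pics/scene10.png')[120:240,290:420],(400,380),interpolation=2)]))"
```

```text
time_s: 12.72
ee_pos: [521.7, 200.4, 160.3]
ee_rot: [87.5, 89.9, -32.6]
force: [-0.3, -0.6, 1.7]
gripper_width: 14.8
time_s: 13.13
ee_pos: [521.1, 200.6, 159.9]
ee_rot: [18.1, 90.0, -101.9]
force: [0.1, 0.8, 1.1]
gripper_width: 45.9
time_s: 13.38
ee_pos: [521.1, 200.7, 160.0]
ee_rot: [106.6, 90.0, -13.4]
force: [0.1, 0.0, -0.1]
gripper_width: 66.0
```

View pics/both10.png

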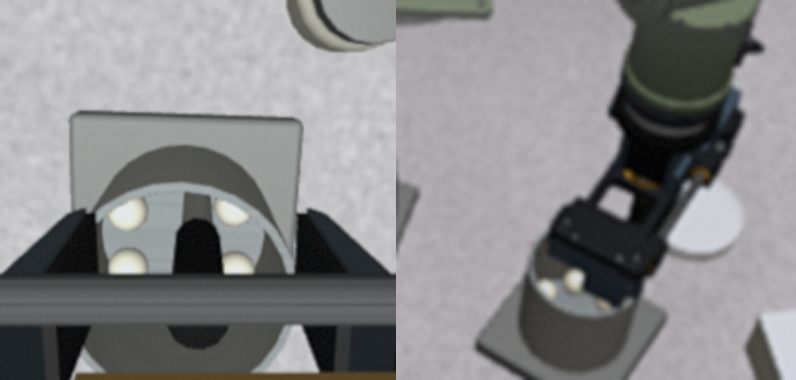

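```bash
python3 -m creep '[{"translation":[0,0,1],"delta_rot":[0,0,0]},{"translation":[0,0,2],"delta_rot":[0,0,0]},{"translation":[0,0,2.5],"delta_rot":[0,0,0]},{"translation":[0,0,3],"delta_rot":[0,0,0]},{"translation":[0,0,3],"delta_rot":[0,0,0]}]'; python3 snap.py wrist 11; python3 snap.py scene 11
python3 -c "
from h import *
cv2.imwrite('pics/both11.png',np.hstack([cv2.resize(cv2.imread('pics/wrist11.png')[100:330,160:400],(396,380)),cv2.resize(cv2.imread('pics/scene11.png')[120:240,290:420],(400,380),interpolation=2)]))"
```

```text
time_s: 13.9
ee_pos: [520.8, 200.6, 276.7]
ee_rot: [-20.5, 90.0, -140.5]
force: [0.1, 0.8, 0.3]
gripper_width: 91.3
```

View pics/both11.png

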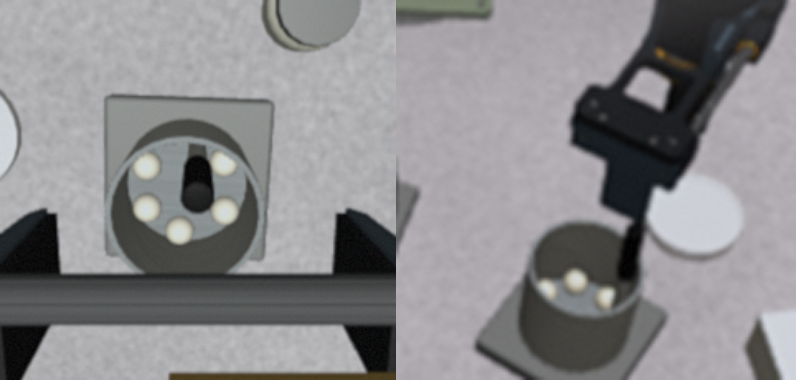

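```bash
python3 -m creep '[{"translation":[-0.4,-3.4,0.2],"delta_rot":[0,0,0.0475]},{"translation":[-0.4,-3.4,0.2],"delta_rot":[0,0,0.0475]},{"translation":[-0.4,-3.4,0.2],"delta_rot":[0,0,0.0475]},{"translation":[-0.4,-3.4,0.2],"delta_rot":[0,0,0.0475]},{"translation":[-0.4,-3.4,0.2],"delta_rot":[0,0,0.0475]}]'>/dev/null
python3 -m creep '[{"translation":[-0.4,-3.4,0.2],"delta_rot":[0,0,0.0475]},{"translation":[-0.4,-3.4,0.2],"delta_rot":[0,0,0.0475]},{"translation":[-0.4,-3.4,0.2],"delta_rot":[0,0,0.0475]},{"translation":[-0.4,-3.4,0.2],"delta_rot":[0,0,0.0475]},{"translation":[-0.4,-3.4,0.2],"delta_rot":[0,0,0.0475]}]'>/dev/null
python3 -m creep '[{"translation":[-0.4,-3.4,0],"delta_rot":[0,0,0.0475]},{"translation":[-0.4,-3.4,0],"delta_rot":[0,0,0.0475]},{"translation":[-0.4,-3.2,0],"delta_rot":[0,0,0.0475]},{"translation":[0,0,0],"delta_rot":[0,0,0]}]' - 10
python3 st.py; python3 snap.py wrist 12; python3 snap.py scene 12; python3 snap.py top 12
```

```text
time_s: 15.17
ee_pos: [468.1, -244.2, 294.6]
ee_rot: [-21.0, 89.8, -105.8]
force: [0.5, 0.5, 0.4]
gripper_width: 90.7
t 15.17 p [ 468.1 -244.2  294.6] ax [-0.001 -0.003 -1.   ] jaw [ 0.996  0.09  -0.001] jawang 5.15 F [0.5 0.5 0.4] w 90.7 q [-28.7  12.   88.8  -0.2  79.2 -33.8]
```

View pics/wrist12.png

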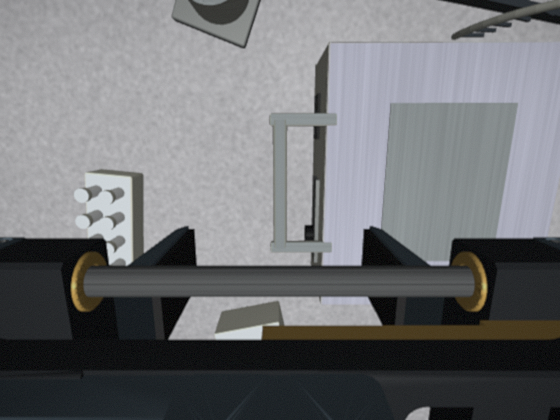

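View pics/scene12.png

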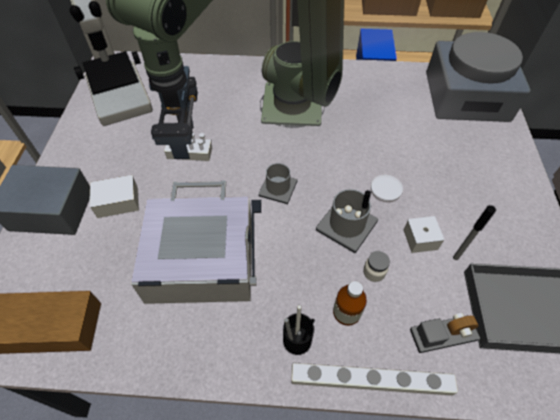

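Run:
```python
from h import *
c=load('pics/wrist12.npz');P=cloud(c)
for u in ((279,120),(279,182),(280,245),(273,182),(286,182)): print(u,onz(c,*u,120).round(1),P[u[1],u[0]].round(1))
T=load('pics/top12.npz');S=load('pics/scene12.npz')
cv2.imwrite('pics/m12.png',np.hstack([cv2.resize(T['f'][170:260,155:255,::-1],(400,360),interpolation=2),cv2.resize(S['f'][170:260,305:405,::-1],(400,360),interpolation=2)]))
```

```text
(279, 120) [ 461.2 -166.3  120. ] [ 461.2 -166.5  127.9]
(279, 182) [ 466.6 -226.5  120. ] [ 466.5 -225.4  127.5]
(280, 245) [ 473.7 -293.6  120. ] [ 473.4 -291.2  126.9]
(273, 182) [ 460.5 -227.1  120. ] [ 460.5 -226.7  122.4]
(286, 182) [ 473.6 -225.9  120. ] [ 473.5 -225.5  122.8]
```

View pics/m12.png

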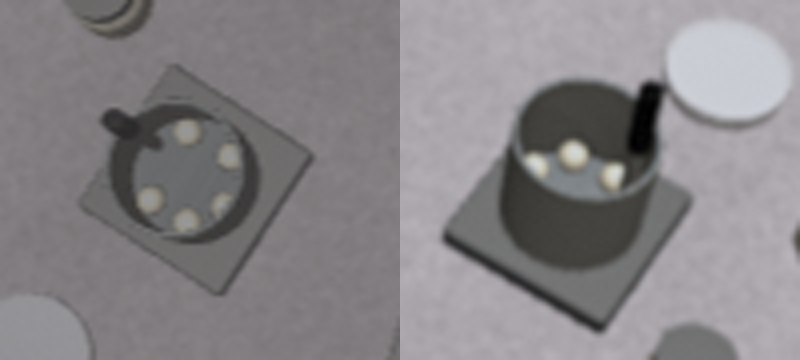

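```bash
cat > bx.py <<'E'
from h import *
a=np.radians(5.4); ex=np.array([np.cos(a),np.sin(a),0]); ey=np.array([-np.sin(a),np.cos(a),0]); H=np.array([751.1,-203.2,120])
def tob(P): q=P-H; return np.stack([-(q@ex),q@ey,q[...,2]],-1)
def fromb(u,w,z): return H-u*ex+w*ey+np.array([0,0,z])
E
python3 - <<'E'
from bx import *
for n in ('scene12','top12','wrist12'):
    c=load(f'pics/{n}.npz');B=tob(cloud(c)); g=c['f'].max(2)
    m=(B[...,1]>136)&(B[...,1]<175)&(B[...,2]>-20)&(B[...,2]<120)&(B[...,0]>-15)&(B[...,0]<230)&(c['d']>0)
    v,u=np.nonzero(m); print(n,m.sum())
    q=np.c_[u,v,B[m],g[m]]; q=q[np.argsort(q[:,2])]
    np.set_printoptions(suppress=True,linewidth=150); print(q.round()[::max(1,len(q)//45)])
c=load('pics/scene12.npz');t=load('pics/top12.npz');w=load('pics/wrist12.npz')
cv2.imwrite('pics/m13.png',np.hstack([cv2.resize(c['f'][195:295,235:275,::-1],(320,600)[0:2],interpolation=2) if 0 else cv2.resize(c['f'][195:290,235:270,::-1],None,fx=6,fy=6,interpolation=2)[:540],cv2.resize(t['f'][120:192,272:300,::-1],None,fx=7.5,fy=7.5,interpolation=2)[:540]]))
cv2.imwrite('pics/m14.png',cv2.resize(w['f'][0:60,420:560,::-1],None,fx=5,fy=5,interpolation=2))
E
```

```text
scene12 527
[[251. 284. -10. 141.   4. 110.]
 [254. 285.  -9. 148.  -4. 112.]
 [251. 282.  -8. 141.   9. 134.]
 [250. 280.  -4. 139.  11. 128.]
 [249. 281.  -1. 136.   1. 110.]
 [255. 278.   2. 150.   8. 130.]
 [250. 277.   4. 139.  10. 114.]
 [249. 272.   8. 138.  28.  91.]
 [248. 269.  11. 136.  36. 103.]
 [254. 272.  15. 148.  14.  95.]
 [248. 264.  18. 137.  47. 101.]
 [249. 260.  21. 140.  60.  71.]
 [252. 267.  26. 144.  17.  77.]
 [248. 251.  29. 139.  86.  87.]
 [248. 249.  33. 139.  90.  96.]
 [247. 246.  36. 137.  96. 108.]
 [247. 242.  39. 138. 109.  98.]
 [252. 259.  43. 144.  23.  72.]
 [254. 256.  48. 149.  28. 121.]
 [254. 254.  53. 149.  30. 120.]
 [248. 237.  57. 139. 100.  53.]
 [254. 249.  64. 149.  34. 119.]
 [253. 246.  69. 147.  38.  59.]
 [254. 244.  73. 149.  40. 120.]
 [253. 241.  80. 147.  43.  60.]
 [254. 239.  84. 150.  45. 129.]
 [249. 233.  90. 139.  63.  47.]
 [252. 234.  95. 145.  49.  50.]
 [249. 228.  99. 139.  69.  57.]
 [250. 242. 102. 138.  -0.  53.]
 [254. 229. 107. 150.  52. 129.]
 [252. 226. 113. 145.  55.  50.]
 [254. 224. 119. 150.  54. 125.]
[... 2857 characters left out ...]
  47.]
 [503.  10. 111. 144.  44.  17.]
 [511.   3. 112. 146.  55.  56.]
 [467.  37. 113. 136.   0. 113.]
 [509.   1. 114. 146.  56.  54.]
 [503.   7. 115. 144.  52.  20.]
 [464.  36. 117. 137.   2.  69.]
 [491.  18. 118. 139.  43. 100.]
 [489.  19. 119. 139.  42.  93.]
 [484.  20. 121. 139.  38. 117.]
 [480.  23. 122. 138.  36.  77.]
 [500.   2. 124. 144.  61.  49.]
 [493.   5. 125. 144.  55.  19.]
 [462.  32. 126. 136.  16.  66.]
 [488.   7. 127. 144.  53.  15.]
 [491.   3. 130. 144.  60.  21.]
 [487.   2. 134. 144.  62.  20.]
 [485.   0. 137. 144.  65.  18.]
 [477.   2. 141. 144.  63.  22.]
 [471.   2. 146. 144.  63.  22.]
 [460.   4. 151. 144.  58. 110.]
 [455.   0. 159. 144.  65.  21.]]
```

View pics/m13.png

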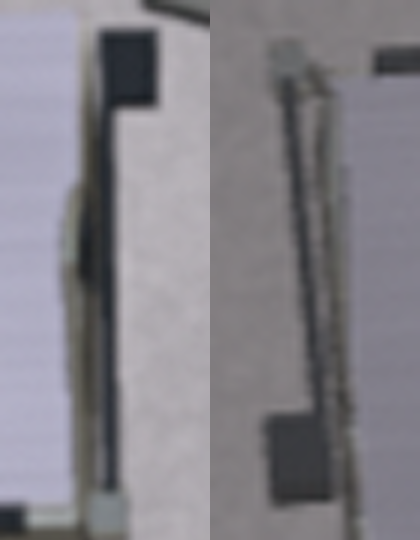

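View pics/m14.png

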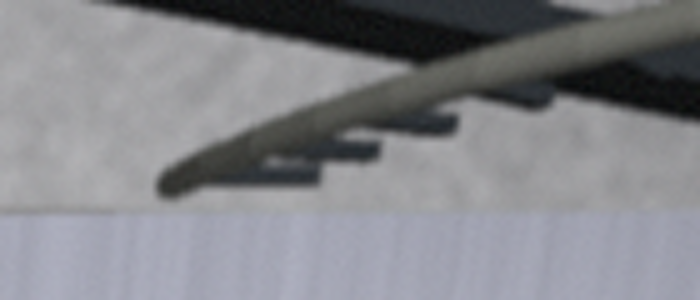

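```bash
python3 -m creep '[{"translation":[2.7,2.7,0],"delta_rot":[0,0,0]},{"translation":[2.7,2.7,0],"delta_rot":[0,0,0]},{"translation":[2.6,2.6,0],"delta_rot":[0,0,0]},{"translation":[0,0,0],"delta_rot":[0,0,0]},{"translation":[0,0,0],"delta_rot":[0,0,0]}]'
python3 st.py; python3 snap.py wrist 15
```

```text
time_s: 15.73
ee_pos: [549.9, -156.4, 294.6]
ee_rot: [-125.7, 89.9, 150.0]
force: [-0.8, -0.3, -1.0]
gripper_width: 90.9
t 15.73 p [ 549.9 -156.4  294.6] ax [-0.001  0.    -1.   ] jaw [ 0.995  0.098 -0.001] jawang 5.64 F [-0.8 -0.3 -1. ] w 90.9 q [-17.   16.1  83.2   0.   80.7 -22.7]
```

View pics/wrist15.png

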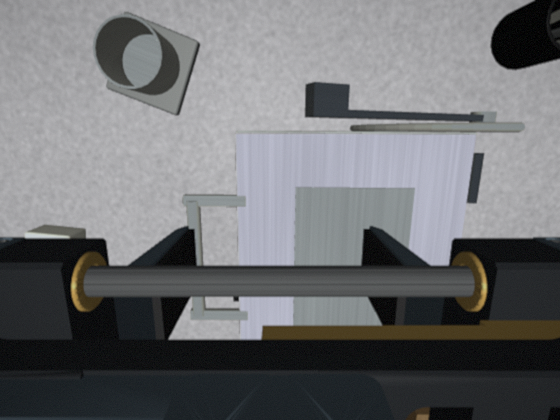

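Run:
```python
from bx import *
np.set_printoptions(suppress=True,linewidth=150)
c=load('pics/wrist15.npz');P=cloud(c);B=tob(P);g=c['f'].max(2)
print('corners',[P[v,u].round(1) for u,v in ((239,136),(472,136),(298,185),(412,190))])
m=(B[...,1]>137)&(B[...,1]<180)&(B[...,2]>5)&(B[...,2]<120)&(B[...,0]>-15)&(B[...,0]<230)&(g<75)
v,u=np.nonzero(m);print(m.sum())
for lo in range(300,480,10):
    s=(u>=lo)&(u<lo+10)
    if s.sum():
        b=B[m][s]; print(lo,s.sum(),b.mean(0).round(1),b[:,2].min().round(),b[:,2].max().round(),b[:,1].min().round(),b[:,1].max().round())
A=(u>355)&(u<465); b=B[m][A]; L=cv2.fitLine(b[:,[0,2]].astype(np.float32),cv2.DIST_HUBER,0,.01,.01).ravel(); print('slope arm',np.arctan2(L[1],L[0]),L)
A=(u>310)&(u<346); b=B[m][A]; L=cv2.fitLine(b[:,[0,2]].astype(np.float32),cv2.DIST_HUBER,0,.01,.01).ravel(); print('slope flag',np.arctan2(L[1],L[0]))
q=P[140:180,250:460].reshape(-1,3); A=np.c_[q[:,:2],np.ones(len(q))];print('flap plane',np.linalg.lstsq(A,q[:,2],rcond=None)[0])
cv2.imwrite('pics/m16.png',cv2.resize(c['f'][75:140,295:480,::-1],None,fx=4.2,fy=4.2,interpolation=2))
```

```text
corners [array([504.9, -96.8, 121.8]), array([730.3, -74.7, 122.8]), array([ 567.4, -138.8,  123.7]), array([ 682. , -132.6,  124.1])]
2244
300 130 [174.9 156.2  72.5] 69.0 76.0 145.0 168.0
310 338 [170.4 156.1  79.3] 74.0 83.0 145.0 168.0
320 331 [162.9 156.   77.5] 75.0 81.0 145.0 167.0
330 328 [155.  156.1  74.1] 71.0 77.0 144.0 168.0
340 284 [147.4 155.6  70.7] 68.0 74.0 144.0 167.0
350 72 [137.3 146.3  63.4] 6.0 69.0 138.0 149.0
360 69 [129.4 146.9  63.1] 60.0 66.0 145.0 149.0
370 64 [120.3 146.7  59.2] 55.0 63.0 144.0 149.0
380 69 [111.3 146.7  55.3] 52.0 59.0 144.0 149.0
390 64 [102.1 146.6  51.4] 49.0 54.0 144.0 149.0
400 59 [ 92.1 146.7  46.9] 44.0 49.0 145.0 149.0
410 64 [ 81.9 146.7  42.6] 40.0 46.0 144.0 149.0
420 59 [ 71.8 146.5  38.4] 35.0 41.0 144.0 149.0
430 60 [ 61.2 146.6  33.7] 31.0 36.0 144.0 149.0
440 57 [ 50.5 146.7  29.2] 26.0 32.0 145.0 149.0
450 56 [ 38.6 146.4  24.1] 21.0 27.0 144.0 148.0
460 61 [ 27.  146.4  18.9] 10.0 22.0 144.0 149.0
470 65 [ 15.1 146.4  13.7] 10.0 17.0 144.0 149.0
slope arm 0.40628982 [ 0.9185934   0.39520392 86.91127    44.793472  ]
slope flag 0.3896334
flap plane [ -0.05293401   0.26885514 185.85303728]
```

View pics/m16.png

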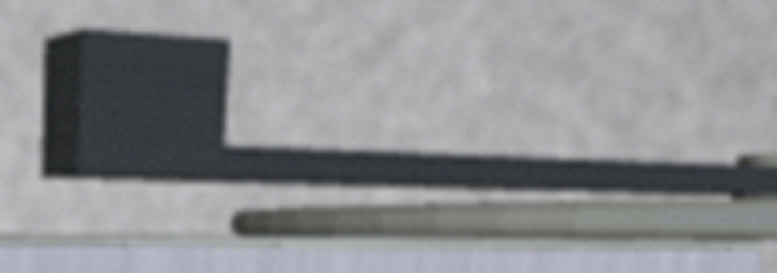

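```bash
python3 -m creep '[{"translation":[-2.7,-2.5,0],"delta_rot":[0,0,0]},{"translation":[-2.8,-2.5,0],"delta_rot":[0,0,0]},{"translation":[-2.8,-2.4,0],"delta_rot":[0,0,0]},{"translation":[0,0,-3],"delta_rot":[0,0,0]},{"translation":[0,0,-3],"delta_rot":[0,0,0]}]' -0.15 30
python3 -m creep '[{"translation":[0,0,-3],"delta_rot":[0,0,0]},{"translation":[0,0,-2],"delta_rot":[0,0,0]},{"translation":[0,0,-0.5],"delta_rot":[0,0,0]},{"translation":[0,0,0],"delta_rot":[0,0,0]},{"translation":[0,0,0],"delta_rot":[0,0,0]}]' 
python3 st.py; python3 snap.py wrist 17; python3 snap.py scene 17;python3 -c "
from h import *
cv2.imwrite('pics/both17.png',np.hstack([cv2.resize(cv2.imread('pics/wrist17.png'),(440,330)),cv2.resize(cv2.imread('pics/scene17.png')[90:250,120:280],(330,330),interpolation=2)]))"
```

```text
time_s: 16.2
ee_pos: [464.8, -235.3, 236.7]
ee_rot: [53.0, 89.7, -31.9]
force: [0.8, 0.6, 0.0]
gripper_width: 60.7
time_s: 16.62
ee_pos: [466.3, -233.7, 181.1]
ee_rot: [55.9, 89.9, -28.8]
force: [-0.6, 0.7, -0.2]
gripper_width: 38.6
t 16.62 p [ 466.3 -233.7  181.1] ax [ 0.002 -0.001 -1.   ] jaw [0.996 0.093 0.001] jawang 5.34 F [-0.6  0.7 -0.2] w 38.6 q [-27.9  15.5 100.8  -0.   63.5 -33.2]
```

View pics/both17.png

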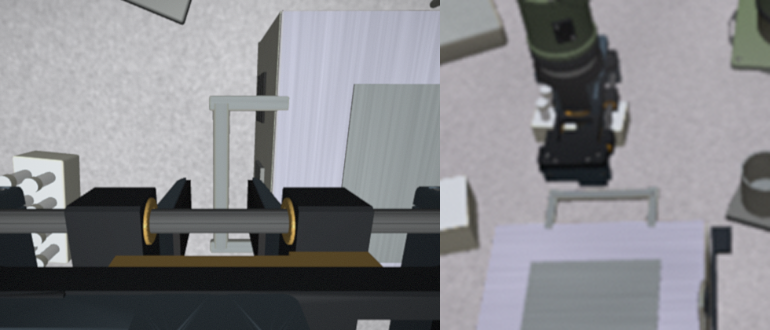

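```bash
python3 -m creep '[{"translation":[0.05,0.15,-2],"delta_rot":[0,0,0]},{"translation":[0.05,0.15,-2],"delta_rot":[0,0,0]},{"translation":[0,0,-1.6],"delta_rot":[0,0,0]},{"translation":[0,0,-1],"delta_rot":[0,0,0]},{"translation":[0,0,0],"delta_rot":[0,0,0]}]'
python3 st.py; python3 -m creep '[{"translation":[0,0,0],"delta_rot":[0,0,0]},{"translation":[0,0,0],"delta_rot":[0,0,0]},{"translation":[0,0,0],"delta_rot":[0,0,0]},{"translation":[0,0,0],"delta_rot":[0,0,0]},{"translation":[0,0,0],"delta_rot":[0,0,0]}]' -1 40
python3 -m creep '[{"translation":[0,0,0],"delta_rot":[0,0,0]},{"translation":[0,0,0],"delta_rot":[0,0,0]},{"translation":[0,0,0],"delta_rot":[0,0,0]}]';python3 st.py
```

```text
time_s: 17.13
ee_pos: [466.6, -230.0, 113.1]
ee_rot: [-121.9, 89.9, 153.4]
force: [-0.1, -0.1, 0.3]
gripper_width: 38.8
t 17.13 p [ 466.6 -230.   113.1] ax [-0.002  0.001 -1.   ] jaw [ 0.996  0.094 -0.002] jawang 5.37 F [-0.1 -0.1  0.3] w 38.8 q [-27.5  19.4 106.3  -0.   54.4 -32.9]
time_s: 17.55
ee_pos: [467.8, -230.6, 114.9]
ee_rot: [62.0, 89.9, -22.7]
force: [0.0, -0.9, 3.1]
gripper_width: 12.9
time_s: 17.8
ee_pos: [467.8, -230.6, 114.9]
ee_rot: [61.3, 89.9, -23.3]
force: [0.5, 0.3, 6.0]
gripper_width: 13.2
t 17.8 p [ 467.8 -230.6  114.9] ax [ 0.002 -0.001 -1.   ] jaw [0.996 0.093 0.002] jawang 5.35 F [0.5 0.3 6. ] w 13.2 q [-27.5  19.3 106.1   0.   54.4 -32.9]
```

```bash
python3 -m creep '[{"translation":[0,0,1.14],"delta_rot":[-0.0038,0.0398,0]},{"translation":[0.05,0,1.14],"delta_rot":[-0.0038,0.0398,0]},{"translation":[0.09,0.01,1.14],"delta_rot":[-0.0038,0.0398,0]},{"translation":[0.14,0.01,1.13],"delta_rot":[-0.0038,0.0398,0]},{"translation":[0.18,0.02,1.12],"delta_rot":[-0.0038,0.0398,0]}]'; python3 st.py
python3 -m creep '[{"translation":[0.22,0.02,1.12],"delta_rot":[-0.0038,0.0398,0]},{"translation":[0.27,0.03,1.1],"delta_rot":[-0.0038,0.0398,0]},{"translation":[0.32,0.03,1.1],"delta_rot":[-0.0038,0.0398,0]},{"translation":[0.36,0.03,1.08],"delta_rot":[-0.0038,0.0398,0]}]'; python3 st.py
python3 -m creep '[{"translation":[0.41,0.04,1.07],"delta_rot":[-0.0038,0.0398,0]},{"translation":[0.09,0.01,0.21],"delta_rot":[-0.0008,0.008,0]},{"translation":[0,0,0],"delta_rot":[0,0,0]},{"translation":[0,0,0],"delta_rot":[0,0,0]},{"translation":[0,0,0],"delta_rot":[0,0,0]}]'; python3 st.py
for n in wrist scene top; do python3 snap.py $n 18; done
```

```text
time_s: 18.22
ee_pos: [472.3, -230.2, 170.8]
ee_rot: [-89.7, 78.5, -174.3]
force: [2.9, -1.2, -4.1]
gripper_width: 13.1
t 18.22 p [ 472.3 -230.2  170.8] ax [-0.198 -0.02  -0.98 ] jaw [ 0.976  0.091 -0.199] jawang 5.35 F [ 2.9 -1.2 -4.1] w 13.1 q [-23.8  21.5  94.4  -5.8  74.2 -27.1]
time_s: 18.55
ee_pos: [483.8, -229.1, 214.6]
ee_rot: [-89.8, 69.3, -174.4]
force: [1.7, -0.9, -2.7]
gripper_width: 12.9
t 18.55 p [ 483.8 -229.1  214.6] ax [-0.352 -0.034 -0.935] jaw [ 0.931  0.087 -0.353] jawang 5.35 F [ 1.7 -0.9 -2.7] w 12.9 q [-21.1  25.   84.2  -9.1  89.4 -24.9]
time_s: 18.97
ee_pos: [488.3, -228.7, 226.7]
ee_rot: [-89.8, 66.7, -174.5]
force: [0.0, -3.7, -2.8]
gripper_width: 12.9
t 18.97 p [ 488.3 -228.7  226.7] ax [-0.394 -0.038 -0.918] jaw [ 0.915  0.085 -0.395] jawang 5.34 F [ 0.  -3.7 -2.8] w 12.9 q [-20.4  26.2  81.2 -10.   93.7 -24.5]
```

View pics/scene18.png

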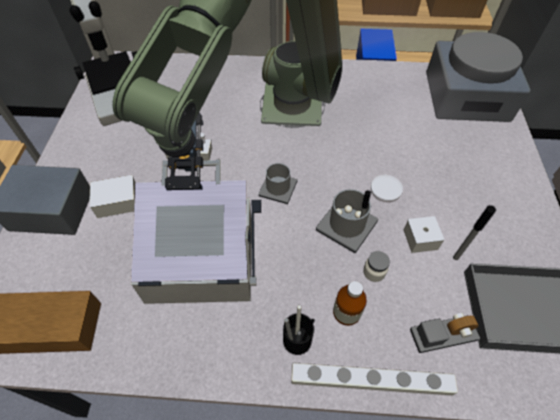

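View pics/wrist18.png

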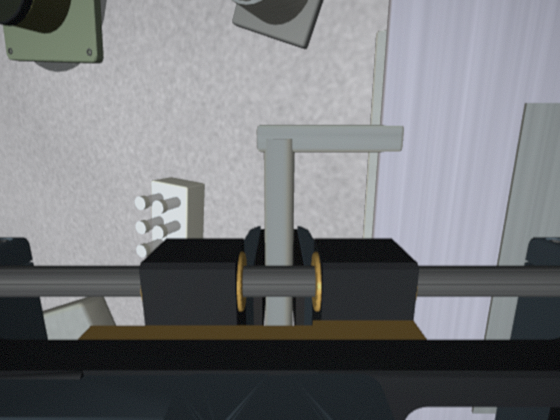

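```bash
cat > ang.py <<'E'
import sys
from bx import *
t=sys.argv[1]
for n in ('scene','top','wrist'):
    c=load(f'pics/{n}{t}.npz');B=tob(cloud(c));g=c['f'].max(2);f=c['f'].astype(int)
    m=(abs(B[...,1])<125)&(B[...,0]>20)&(B[...,0]<215)&(B[...,2]>0)&(B[...,2]<160)&(f[...,2]-f[...,1]>8)&(c['d']>0)
    b=B[m]
    for _ in range(4):
        A=np.c_[b[:,:2],np.ones(len(b))];s=np.linalg.lstsq(A,b[:,2],rcond=None)[0];r=b[:,2]-A@s;b=b[abs(r)<max(3,2.5*r.std())] if 0 else b[abs(r)<2.5*r.std()+.1]
    print(n,'flap',np.arctan(s[0]).round(4),s.round(3),len(b),r.std().round(2))
    m=(B[...,1]>144)&(B[...,1]<175)&(B[...,2]>5)&(B[...,2]<110)&(B[...,0]>15)&(B[...,0]<172)&(g<72)&(c['d']>0)
    if n!='wrist':
        b=B[m]; L=cv2.fitLine(b[:,[0,2]].astype(np.float32),cv2.DIST_HUBER,0,.01,.01).ravel(); print(n,'mark',np.arctan2(L[1],L[0]).round(4),m.sum())
E
python3 ang.py 18; for k in 12; do python3 ang.py $k; done
```

```text
scene flap 0.4021 [ 0.425 -0.     2.971] 5819 1.8
scene mark 0.4055 193
top flap 0.4027 [4.260e-01 2.000e-03 2.737e+00] 1403 1.88
top mark 0.4083 109
wrist flap 0.4014 [4.240e-01 2.000e-03 2.847e+00] 38677 0.67
scene flap 0.0011 [ 1.000e-03 -1.000e-03  3.236e+00] 4246 1.46
scene mark 0.4063 202
top flap 0.001 [1.000e-03 1.000e-03 3.116e+00] 2446 1.89
top mark 0.4 106
wrist flap 0.0001 [0.    0.    2.582] 20959 0.72
```

```bash
python3 -m creep '[{"translation":[0.04,0,0.1],"delta_rot":[0,0.004,0]},{"translation":[0,0,0],"delta_rot":[0,0,0]},{"translation":[0,0,0],"delta_rot":[0,0,0]},{"translation":[0,0,0],"delta_rot":[0,0,0]},{"translation":[0,0,0],"delta_rot":[0,0,0]}]'
for n in wrist scene top; do python3 snap.py $n 19; done; python3 ang.py 19; python3 st.py; python3 -c "
from h import *
cv2.imwrite('pics/both19.png',np.hstack([cv2.resize(cv2.imread('pics/scene19.png')[160:270,300:410],(400,400),interpolation=2),cv2.resize(cv2.imread('pics/top19.png')[165:255,155:245],(400,400),interpolation=2)]))"
```

```text
time_s: 19.53
ee_pos: [489.1, -228.6, 228.5]
ee_rot: [-89.8, 66.4, -174.5]
force: [2.3, -3.7, -2.1]
gripper_width: 13.1
scene flap 0.4081 [0.432 0.    3.015] 5845 1.79
scene mark 0.4045 194
top flap 0.4089 [4.330e-01 2.000e-03 2.646e+00] 1394 1.94
top mark 0.4063 111
wrist flap 0.4086 [4.330e-01 2.000e-03 2.786e+00] 38983 0.67
t 19.68 p [ 489.  -228.6  228.5] ax [-0.398 -0.038 -0.917] jaw [ 0.913  0.085 -0.4  ] jawang 5.35 F [ 2.3 -4.6 -3.2] w 13.2 q [-20.3  26.4  80.8 -10.1  94.2 -24.5]
```

View pics/both19.png

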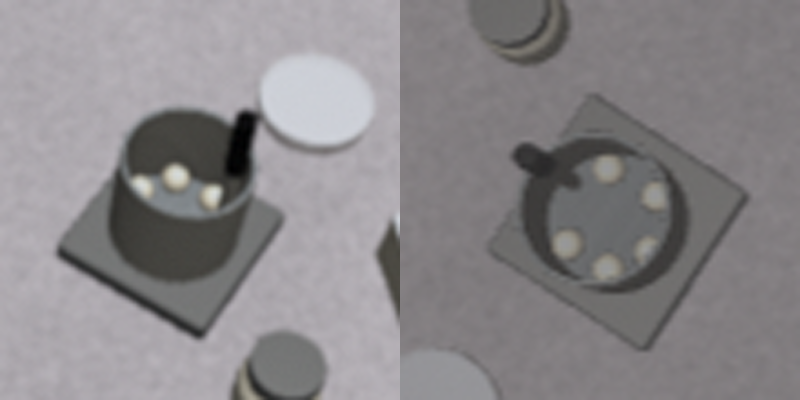

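View pics/top19.png

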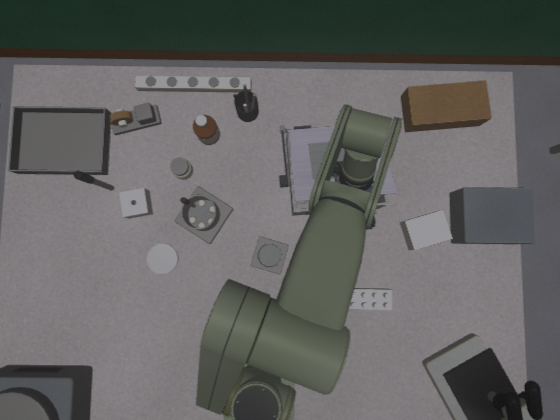

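```bash
python3 -c "
from workcell import env; print(env.job_done())"; python3 st.py
```

```text
the job is handed in; nothing more can be done
None
the job is handed in; nothing more can be done
```

I took the smaller stirring rod from its holder, stirred the beads, and left the rod standing in the pot with all five. I then lifted the flap level with the marker and handed the job in at about 19.7 s, still gripping the bar.

**Stirring:** I made about four turns. The foot of the rod was pushed inward, to about 18–21 mm from the pot's axis where I measured it, so each pass moved a bead only about 20–25°. I could not tell the beads apart between all the pictures. Taking it that the rod only pushes them forward, each ended at least 65° from where it began.

**Rod in the pot:** It stands against the rim, leaning slightly.

**Flap and marker:** Just before handing in, the flap measured 0.408–0.409 rad in all three cameras and the marker 0.404–0.406 rad. I was aiming for about 0.406. Grip width was 13.2 mm on the 14 mm bar, with about 6 N at the wrist.

**Rest of the bench:** In the last overhead and scene pictures the bystanders, the larger rod and the marker arm look unmoved.

The state reading I tried after handing in was refused, so I have no check on the final second of holding.

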